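Open, fill and close the tea gift crate

TASK

Pack the wooden gift crate: slide its lid all the way out of the grooves and lay it flat on the counter, then take every tea caddy off the little display shelf, lifting it over the front rail and out from under the board above, and stand it upright on the floor of a compartment of its own in the crate. When all are in, slide the lid, rounded end first, back into the grooves from the low end until it is fully home and the spring catch pops up behind it. Leave the candle jars and the other goods standing where they are.

Things in the scene. Friction and masses are not known exactly. Their poses are not given: they have to be found in the camera images.
- shelf: Fixed wooden display shelf, 384 mm wide. Origin: centre of its underside on the counter. x points from its open front (-x, facing the robot) to its back, y along its width, z up. The deck on which caddies and candles stand is 40 mm up. A back stop at x = +55 mm rises 24 mm. From x = +12 mm back, side panels close the ends.
- rail_top (a point): Middle of the top inner edge of the shelf's front retaining rail, at x = -55 mm of the shelf. The rail is 10 mm thick (x = -65 to -55 mm) and rises 16 mm above the deck, along the whole front; cheeks of the same height close the ends.
- board_edge (a point): Middle of the lower front edge of the shelf's upper board, at x = +12 mm of the shelf, 108 mm above the deck. The board (14 mm thick, to x = +100 mm) overhangs the rear 38 mm of a caddy, 32 mm above its top. Small goods fixed on it from x = +49 mm rise 22 mm above it.
- tin0_center (a point): Centre (38 mm up) of a tea caddy, 0.16 kg: a plain tin 100 mm long (its x), 40 mm wide (its y), 48 mm tall, and on it a wooden batten pull 88 mm long, 22 mm wide, 28 mm tall (76 mm in all) to grip it by. It stands on the shelf deck, long side front to back (x nearly the shelf's x), about 5 mm behind the rail. There are two or three caddies; a missing one reads None.
- tin1_center (a point): Centre (38 mm up) of a tea caddy, 0.16 kg: a plain tin 100 mm long (its x), 40 mm wide (its y), 48 mm tall, and on it a wooden batten pull 88 mm long, 22 mm wide, 28 mm tall (76 mm in all) to grip it by. It stands on the shelf deck, long side front to back (x nearly the shelf's x), about 5 mm behind the rail. There are two or three caddies; a missing one reads None.
- tin2_center (a point): Centre (38 mm up) of a tea caddy, 0.16 kg: a plain tin 100 mm long (its x), 40 mm wide (its y), 48 mm tall, and on it a wooden batten pull 88 mm long, 22 mm wide, 28 mm tall (76 mm in all) to grip it by. It stands on the shelf deck, long side front to back (x nearly the shelf's x), about 5 mm behind the rail. There are two or three caddies; a missing one reads None.
- candle0_center (a point): Centre of a squat candle jar, 36 mm across and 50 mm tall, standing at the back of the deck under the upper board between the caddies' places. To be left standing where it is.
- candle1_center (a point): Centre of a squat candle jar, 36 mm across and 50 mm tall, standing at the back of the deck under the upper board between the caddies' places. To be left standing where it is.
- crate: Fixed scorched-wood gift crate, 246 x 140 mm, 106 mm tall. Origin: centre of its underside on the counter. x is the way the lid slides in, from the low end (x = -123 mm) to the closed end (inner face, the stop, at x = +113 mm); y across, z up. Inside, y = -58 to +58 mm.
- crate_floor (a point): Middle of the crate's floor, 8 mm up, in the middle compartment. Two dividers across the crate, 5 mm thick, tops 33 mm above the counter, at x = -38.5 and +38.5 mm make three compartments centred at x = -77, 0, +77 mm of the crate, each 72 mm long in x. A caddy stands in one with its long side along the crate's y; its top is then 6 mm below the lid.
- groove_mouth (a point): Centre of the grooves' mouth at the crate's low end: x = -123 mm, z = 90 mm of the crate. The lid slides on the side walls' tops at z = 90 mm (the low end wall is as high), between strips at y = +-64 mm, under lips whose underside is at z = 100 mm (top 106 mm), which reach in to y = +-56 mm and begin at x = -106 mm.
- catch_top (a point): Top of the brass spring catch when it is up, in the middle of the crate's low end at x = -124 mm, z = 94 mm of the crate (24 mm wide, sloped on the outside): 4 mm above the surface the lid slides on. The lid itself pushes it down (about 1 N) as it slides over. When the lid is fully home the catch springs up just behind its tail.
- catch (a joint): How far the spring catch is pressed down, in m: 0 up, about 0.004 while the lid lies over it, 0.007 at most.
- lid_pull (a point): Point on the upright wooden pull of the loose lid, 22 mm above the board's underside, 167 mm behind the nose, 67 mm ahead of the tail, on the centre line; axes are the lid's. The pull, 14 mm (x) by 60 mm (y), rises 32 mm above the board's top. Fully home, this point is at x = -54 mm, y = 0, z = 112 mm of the crate.
- lid: The loose lid: a board 234 mm long (x), 124 mm wide (y), 6 mm thick, 0.15 kg. Origin: centre of its underside; +x points to the nose, the end with rounded corners. It starts in the crate's grooves, partly shut, its tail sticking out over the low end. Between shelf and crate the counter is free to lay it down.
- spool: Bystander: wooden ribbon spool, 68 mm across, 34 mm tall, origin under its centre.
- mug: Bystander: white mug, 76 mm across, 90 mm tall, origin under its centre.
- jar: Bystander: lidded jar, 66 mm across, 85 mm tall, origin under its centre.
- round_basket: Bystander: small round basket, 90 mm across, 72 mm tall, origin under its centre.

How it is judged (in metres and radians):
On the way, in this order (a step that is already met when the one before it is completed fails the run):
1. the lid has been slid right out and lies flat on the counter (height (world z) of lid_pull below 0.032 m and angle between lid_pull's own z axis and vertical below 0.1 rad and linear speed of lid below 0.03 m/s), for 0.1 s.
2. every tea caddy stands upright in a compartment of the crate, while the lid lies aside (x of tin0_center in the frame of crate between -0.1 and 0.1 m and y of tin0_center in the frame of crate between -0.02 and 0.02 m and z of tin0_center in the frame of crate between 0.04 and 0.051 m and angle between each of tin0_center, tin1_center, tin2_center's own z axis and vertical below 0.12 rad and x of tin1_center in the frame of crate between -0.1 and 0.1 m and y of tin1_center in the frame of crate between -0.02 and 0.02 m and z of tin1_center in the frame of crate between 0.04 and 0.051 m and x of tin2_center in the frame of crate between -0.1 and 0.1 m and y of tin2_center in the frame of crate between -0.02 and 0.02 m and z of tin2_center in the frame of crate between 0.04 and 0.051 m and height (world z) of lid_pull below 0.06 m), for 0.2 s.
3. the lid's rounded end is in the grooves under the lips (angle between the x axis of lid_pull and the x axis of crate, either way round below 0.05 rad and angle between lid_pull's own z axis and vertical below 0.05 rad and y of lid_pull in the frame of crate between -0.006 and 0.006 m and z of lid_pull in the frame of crate between 0.108 and 0.12 m and x of lid_pull in the frame of crate between -0.235 and -0.065 m), for 0.05 s.
4. the lid is fully home and the catch is up behind it (angle between the x axis of lid_pull and the x axis of crate, either way round below 0.05 rad and angle between lid_pull's own z axis and vertical below 0.05 rad and y of lid_pull in the frame of crate between -0.006 and 0.006 m and z of lid_pull in the frame of crate between 0.108 and 0.12 m and x of lid_pull in the frame of crate between -0.059 and -0.0495 m and value of joint catch below 0.0015 m), for 0.2 s.
At the end, for the whole second after the job is handed in: Every caddy stands upright (within 7 degrees) on the crate's floor in a compartment, and the lid lies flat in the grooves, rounded end inwards, within about 5 mm of fully home, with the spring catch up (joint below 1.5 mm) and at rest (all of step 4 and x of tin0_center in the frame of crate between -0.1 and 0.1 m and y of tin0_center in the frame of crate between -0.02 and 0.02 m and z of tin0_center in the frame of crate between 0.04 and 0.051 m and angle between each of tin0_center, tin1_center, tin2_center's own z axis and vertical below 0.12 rad and x of tin1_center in the frame of crate between -0.1 and 0.1 m and y of tin1_center in the frame of crate between -0.02 and 0.02 m and z of tin1_center in the frame of crate between 0.04 and 0.051 m and x of tin2_center in the frame of crate between -0.1 and 0.1 m and y of tin2_center in the frame of crate between -0.02 and 0.02 m and z of tin2_center in the frame of crate between 0.04 and 0.051 m and linear speed of lid below 0.02 m/s); the robot touches nothing.
It fails at once if a candle jar is knocked over or pushed more than 7 cm (angle between any of candle0_center, candle1_center's own z axis and vertical above 0.6 rad or distance of any of candle0_center, candle1_center from where it was at the start of the episode above 0.07 m).
It fails at once if another article on the counter is knocked over or pushed more than 4 cm (angle between any of spool, mug, jar, round_basket's own z axis and vertical above 0.6 rad or distance of any of spool, mug, jar, round_basket from where it was at the start of the episode above 0.04 m).
Of tin0, tin1, tin2 only 2 to 3 are there at a start; the rules pass over those that are not, and their reading is None.
At some moment in a run one of lid, tin0, tin1, tin2 may be knocked a few centimetres aside while the robot is not near it.
It also fails if it takes over 200 s, if anything falls off the work surface, if the arm or the gripper's body presses on something with over 40 N, if the wrist force passes 120 N, or if a joint passes its speed limit or range.

ROBOT

A 6-joint arm with a two-finger parallel gripper is mounted at the origin on the work surface. World frame = base frame: x ahead of the robot, y to its left, z up, the work surface at z = 0. Lengths are in m, angles in degrees, forces in N, time in s.
With the tool pointing down it reaches from about 0.4 to 0.825 m from the base axis. Payload 7 kg.
Tool frame: the origin (TCP) lies midway between the tips of the shut fingers; the grasp point (between the pads) lies 19 mm behind it; z points along the fingers, x is the direction in which the jaws open and shut, and the axes are right-handed (so a half turn about z gives the same grasp; the last joint's range is limited). The gripper opens to 88 mm and grips with 3 to 60 N. Pads are 19 mm wide; open, the fingers measure 130 mm over their backs; the gripper's body (78 mm by 193 mm) begins 47 mm behind the grasp point.
Start: joints at [92.367, 20.546, 0.682, 0, -70.136, -16.507], TCP at [0.165, 0.655, 0.188] pointing down, gripper open.
Joint ranges: [-176.03, 176.03], [-82.01, 121.73], [-58.28, 71.71], [-173.87, 95.51], [-174.79, -0.11], [-173.66, 173.66]. Speed limits (degrees/s): [136.94, 136.94, 172.46, 180, 180, 180].

INTERFACE

Orientations are given as [roll, pitch, yaw] about the fixed x, y, z axes, in that order (R = Rz(yaw) Ry(pitch) Rx(roll)).
In Python, from plant import * gives the robot as it stands. The module is installed in compiled form; this text tells all that it offers.
- The arm moves only by the shell command python3 -m pendant 'ROWS' [OPENING]. ROWS is JSON, a list that holds one entry, the list of rows, each a list of 6 numbers: the shift along the world's x, y, z in mm, then the turn, a rotation vector about the world's x, y, z in degrees. A call has 1 to 10 rows; each row is the pose to reach, as a shift and turn from the pose commanded when the call began; what a row does not reach only later rows make up. A row lasts 1/8 s, in which the tool goes at most 62.5 mm and 10.7 degrees, less where a joint would pass 70% of its speed; a pose out of reach is approached as far as the arm can. A call with a gripper value outside its range is refused whole. OPENING is the closure, from -1 (fully open) to 1 (shut), set as the call begins (- or left out, the last holds). The fingers move at their own pace and stop on an object; the grip force is fixed at half the most. Time passes only in rows, so rows that repeat a pose let the fingers close. It gives the time, the measured TCP pose, the force and the opening at its end, in the units of the state.
- get_obs(): the state, without advancing time (a new reading comes with each control period).
- snapshot(name): name is "scene" or "top" or "wrist"; returns a dict with "pixels" (480x640x3 uint8, red, green, blue), "depth" (480x640 float32, m along the optical axis (not along the pixel's ray), 0 where there is no reading), "fx", "fy", "cx", "cy" (pixels), "pose" (4x4, takes a point from camera to world coordinates); the wrist camera has in their place "tool_from_camera" (4x4, takes a point from camera to tool coordinates, whose origin is the TCP and whose axes are the tool frame's). Camera axes: x right, y down, z forward; pixel columns grow to the right and rows downward; lengths in m; the calibration is good to about 2 mm. The wrist camera is an equidistant fisheye: a pixel r from the principal point sees the ray r / f radians off the axis. A picture is of the moment at which its call begins: read the wrist's pose just before it.
- close_job(): hands the job in, once; it reports no verdict.
The state is a dict: "clock": time; "joint_pos": joint angles; "qvel": joint speeds; "tau": joint torques, N m; "tool_pos": TCP position; "orientation": TCP orientation; "force": force on the tool from outside, world axes, zero at the start; "moment": the same for the moment, N m; "opening": finger opening in m.
Only numpy, scipy, OpenCV 4.12 (cv2) and the standard library are available. Lean on these libraries where they do the work, as an engineer would, in place of code of your own. Each camera call takes 0.05 s, during which the arm holds its last target. There are 200 camera calls.

## Working session

There is one attempt and no reset: what is moved stays moved. The work goes in short steps, Python scripts to look and compute and a shell command to move; the robot and the scene stay as the last step left them, time stands still between calls to the robot, and variables do not carry over. Pictures are saved under pics/ and viewed, about 12 in all and at most 16, crops included, and the job is handed in when it is done.

```bash
mkdir -p pics; cat > h.py <<'E'
from plant import *
import numpy as np, cv2
from scipy.spatial.transform import Rotation as R
def snap(n,f=None,crop=None,s=1):
    o=get_obs(); d=snapshot(n); 
    if n=='wrist':
        T=np.eye(4);T[:3,:3]=R.from_euler('xyz',o['orientation'],degrees=True).as_matrix();T[:3,3]=o['tool_pos'];d['pose']=T@d['tool_from_camera']
    d['name']=n
    if f:
        im=d['pixels'][:,:,::-1]
        np.savez('pics/'+f+'.npz',**{k:v for k,v in d.items()})
        if crop: 
            a,b,c,e=crop; im=im[b:e,a:c]
        im=cv2.resize(im,None,fx=s,fy=s,interpolation=cv2.INTER_CUBIC)
        cv2.imwrite('pics/'+f+'.png',im)
    return d
def load(f):
    z=np.load('pics/'+f+'.npz'); return {k:z[k] for k in z.files}
def cloud(d):
    v,u=np.mgrid[:480,:640]; return pts(d,u,v)
def rays(d,u,v):
    x=(np.asarray(u,float)-d['cx']);y=(np.asarray(v,float)-d['cy'])
    if str(d['name'])=='wrist':
        a=x/d['fx'];b=y/d['fy'];t=np.hypot(a,b)+1e-12
        return np.stack([np.sin(t)*a/t,np.sin(t)*b/t,np.cos(t)],-1)
    return np.stack([x/d['fx'],y/d['fy'],np.ones_like(x)],-1)
def pts(d,u,v):
    r=rays(d,u,v); z=d['depth'][np.asarray(v,int),np.asarray(u,int)]
    p=r/r[...,2:]*z[...,None]
    return p@d['pose'][:3,:3].T+d['pose'][:3,3]
def onz(d,u,v,z):
    r=rays(d,u,v)@d['pose'][:3,:3].T;c=d['pose'][:3,3]
    return c+r*((z-c[2])/r[...,2])[...,None]
E
python3 - <<'E'
from h import *
print(get_obs())
for n in('scene','top'):
    d=snap(n,n+'0'); print(n,d['pose'].round(3).tolist(),d['fx'],(d['depth']>0).mean())
E
```

```text
{'clock': 0.0, 'joint_pos': array([ 9.23698029e+01,  2.05907645e+01,  6.34026269e-01, -1.71058567e-02,
       -7.01361381e+01, -1.65089501e+01]), 'qvel': array([-0.08350421, -0.00969144,  0.02891955, -0.09018787,  0.03715857,
        0.02618557]), 'tau': array([ 1.60283129e-03, -5.82723749e+01,  2.93043405e+01,  6.99700847e+00,
        7.07450919e-03, -1.53832971e-04]), 'tool_pos': array([0.16478097, 0.65401623, 0.18704171]), 'orientation': array([-1.79989023e+02, -9.36173617e-02, -1.04144982e+02]), 'force': array([-0.28938389,  0.0021309 ,  0.78331301]), 'moment': array([ 0.01680919, -0.00341845, -0.03041784]), 'opening': 0.0877002913242119}
scene [[-0.821, 0.355, -0.446, 1.115], [0.57, 0.494, -0.656, 0.876], [-0.012, -0.793, -0.609, 0.894], [0.0, 0.0, 0.0, 1.0]] 600.3383803167093 0.9960514322916667
top [[0.014, -0.989, 0.148, 0.371], [-1.0, -0.015, -0.004, 0.051], [0.006, -0.148, -0.989, 1.349], [0.0, 0.0, 0.0, 1.0]] 553.6615036355463 0.9959114583333334
```

View pics/top0.png

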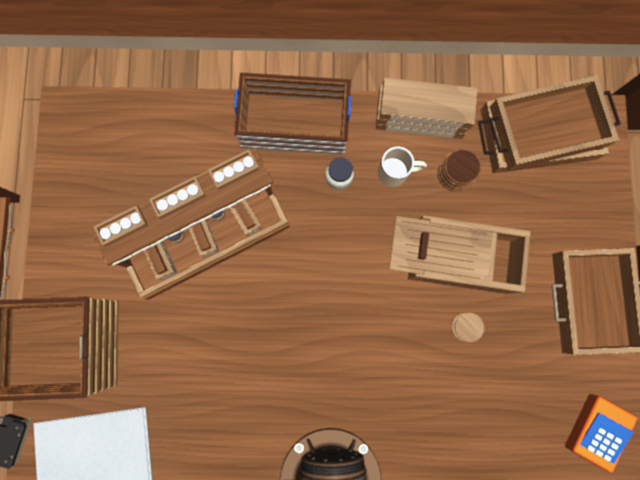

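View pics/scene0.png

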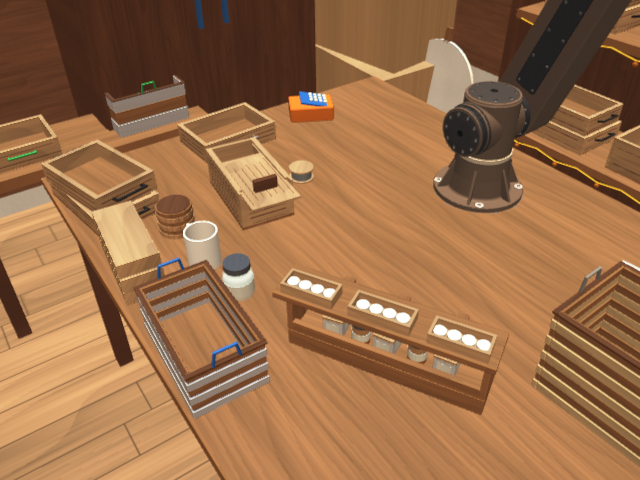

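Top view: the crate is at (460,255) with its lid pull at (423,246) and its closed end on the right. The shelf, with three caddies at about (160,258), (205,235) and (247,213), is on the left. The counter between them is free around (330,260).

```bash
python3 - <<'E'
from h import *
d=load('top0');im=d['pixels'][:,:,::-1]
a=cv2.resize(im[205:305,380:540],None,fx=5,fy=5,interpolation=cv2.INTER_CUBIC)[:500,:800]
b=cv2.resize(im[145:305,90:300],None,fx=3.8,fy=3.8,interpolation=cv2.INTER_CUBIC)
cv2.imwrite('pics/ca.png',a);cv2.imwrite('pics/cb.png',b)
P=cloud(d)
for (u0,u1,v0,v1) in [(380,540,205,305)]:
    Q=P[v0:v1,u0:u1].reshape(-1,3)
    h,e=np.histogram(Q[:,2],bins=np.arange(-.005,.16,.004)); print([(round(x,3),n) for x,n in zip(e,h) if n>20])
    for lo,hi in((.095,.111),(.115,.16)):
        m=(Q[:,2]>lo)&(Q[:,2]<hi); q=Q[m][:,:2].astype(np.float32); print(lo,len(q),cv2.minAreaRect(q), q.mean(0))
Q=P[145:305,90:300].reshape(-1,3)
h,e=np.histogram(Q[:,2],bins=np.arange(-.005,.2,.004)); print([(round(x,3),n) for x,n in zip(e,h) if n>20])
for lo,hi in((.155,.17),(.11,.122),(.05,.062)):
    m=(Q[:,2]>lo)&(Q[:,2]<hi); q=Q[m][:,:2].astype(np.float32); print(lo,len(q),cv2.minAreaRect(q))
m=(np.abs(P[...,2]-.116)<.008);m[:145]=0;m[305:]=0;m[:,:90]=0;m[:,300:]=0
n,l,s,c=cv2.connectedComponentsWithStats(m.astype(np.uint8))
for i in range(1,n):
    if s[i,4]>20: q=P[l==i];print(s[i],cv2.minAreaRect(q[:,:2].astype(np.float32)),q[:,2].mean())
E
```

```text
[(np.float64(-0.005), np.int64(1756)), (np.float64(-0.001), np.int64(3915)), (np.float64(0.003), np.int64(1571)), (np.float64(0.007), np.int64(445)), (np.float64(0.011), np.int64(159)), (np.float64(0.015), np.int64(60)), (np.float64(0.019), np.int64(39)), (np.float64(0.023), np.int64(42)), (np.float64(0.027), np.int64(50)), (np.float64(0.031), np.int64(54)), (np.float64(0.035), np.int64(48)), (np.float64(0.039), np.int64(62)), (np.float64(0.043), np.int64(44)), (np.float64(0.047), np.int64(34)), (np.float64(0.051), np.int64(65)), (np.float64(0.055), np.int64(53)), (np.float64(0.059), np.int64(53)), (np.float64(0.063), np.int64(54)), (np.float64(0.067), np.int64(68)), (np.float64(0.071), np.int64(47)), (np.float64(0.075), np.int64(68)), (np.float64(0.079), np.int64(46)), (np.float64(0.083), np.int64(62)), (np.float64(0.087), np.int64(118)), (np.float64(0.091), np.int64(1237)), (np.float64(0.095), np.int64(2851)), (np.float64(0.099), np.int64(1042)), (np.float64(0.103), np.int64(804)), (np.float64(0.107), np.int64(673)), (np.float64(0.111), np.int64(77)), (np.float64(0.123), np.int64(4
[... 2029 characters left out ...]
3796), 36.05502700805664)
0.11 839 ((0.5362663269042969, 0.33505117893218994), (0.06880668550729752, 0.4531033933162689), 29.08673667907715)
0.05 1198 ((0.5659633278846741, 0.2826453745365143), (0.14940145611763, 0.5791832804679871), 36.35663604736328)
[233 200  22  29 267] ((0.6031577587127686, 0.20783203840255737), (0.06189637631177902, 0.021718595176935196), 32.115692138671875) 0.11673349047832227
[190 222  19  28 276] ((0.5516979098320007, 0.3043975532054901), (0.06199771910905838, 0.022326475009322166), 24.0677547454834) 0.11686852757908314
[145 245  20  29 293] ((0.49773895740509033, 0.402163565158844), (0.062081433832645416, 0.02371540479362011), 25.82468605041504) 0.11642320631000433
```

View pics/ca.png

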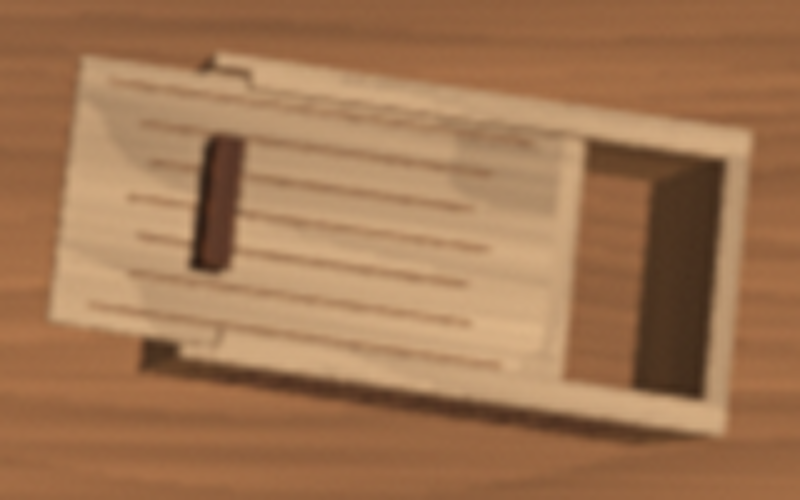

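View pics/cb.png

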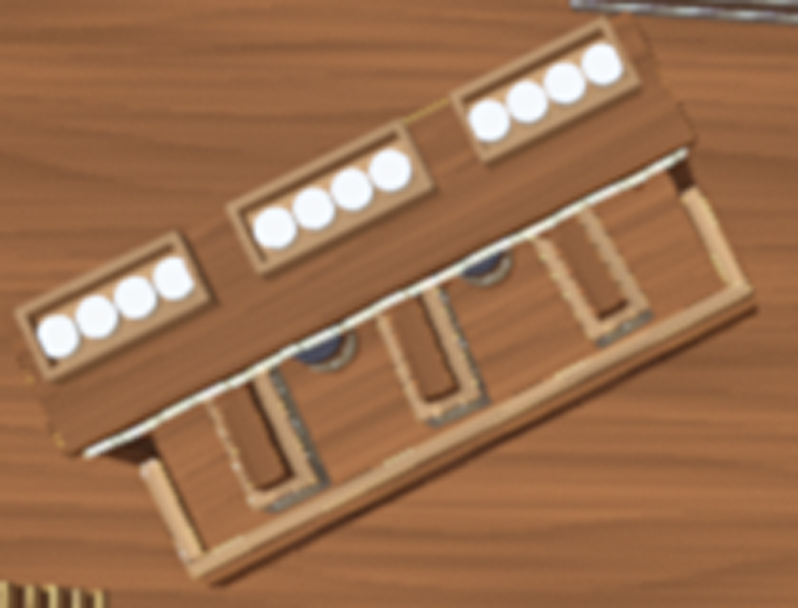

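Crate crop: the lips' closed-end corners are at (750,130) and (725,435). The lid tail corners are at (82,57) and (50,318), with the nose edge near x≈570, about 28 px (~55 mm) short of the stop. Shelf crop: the rail's outer ends are at (200,580) and (752,295). Three battens have their front ends at (270,488), (440,400) and (612,315). The candles at (322,345) and (487,262) are just behind the board edge.

```bash
python3 - <<'E'
from h import *
d=load('top0')
A=lambda p:(np.array(p,float).T[0]/5+380,np.array(p,float).T[1]/5+205)
B=lambda p:(np.array(p,float).T[0]/3.8+90,np.array(p,float).T[1]/3.8+145)
def show(n,q):
    print(n,(1000*q[:,:2]).round(1).tolist(),'len',(1000*np.linalg.norm(q[1]-q[0])).round(1),'ang',np.degrees(np.arctan2(*(q[1]-q[0])[[1,0]])).round(2))
show('closed end',onz(d,*A([(750,130),(725,435)]),.106))
show('lip long top',onz(d,*A([(217,53),(750,130)]),.106))
show('tail',onz(d,*A([(82,57),(50,318)]),.096))
show('pull top',onz(d,*A([(228,137),(217,270)]),.128))
show('rail ends outer top',onz(d,*B([(205,578),(752,293)]),.056))
show('board edge top',onz(d,*B([(88,455),(688,153)]),.162))
for n,a,b in((0,(253,494),(287,480)),(1,(425,408),(458,392)),(2,(598,322),(630,306))):
    show('batten front',onz(d,*B([a,b]),.116))
# batten long edges
P=cloud(d)
for s in ((233,200),(190,222),(145,245)):
    m=np.zeros((480,640),bool); m[s[1]:s[1]+29,s[0]:s[0]+22]=1
    m&=np.abs(P[...,2]-.116)<.008
    q=P[m][:,:2]; c=q.mean(0);w,v=np.linalg.eigh(np.cov((q-c).T)); print(c.round(4),np.degrees(np.arctan2(v[1,1],v[0,1])).round(1)%180)
for nm,(u,v) in {'mug':(397,160),'spool':(468,327),'jar':(340,168)}.items(): print(nm,pts(d,u,v).round(3))
E
```

```text
closed end [[575.6, -446.0], [436.8, -428.8]] len 139.8 ang 172.92
lip long top [[607.5, -203.3], [575.6, -446.0]] len 244.8 ang -97.49
tail [[606.5, -143.0], [485.8, -127.6]] len 121.7 ang 172.71
pull top [[565.2, -203.1], [505.3, -197.3]] len 60.1 ang 174.46
rail ends outer top [[414.6, 438.2], [596.3, 108.3]] len 376.6 ang -61.16
board edge top [[479.2, 476.6], [659.4, 142.4]] len 379.7 ang -61.66
batten front [[461.9, 395.1], [470.4, 375.7]] len 21.2 ang -66.37
batten front [[514.1, 296.8], [523.9, 277.8]] len 21.4 ang -62.76
batten front [[567.0, 196.6], [576.9, 177.9]] len 21.2 ang -62.04
[0.6031 0.2077] 32.19999999999999
[0.5515 0.3038] 24.19999999999999
[0.4974 0.4013] 27.30000000000001
mug [ 0.766 -0.159  0.009]
spool [ 0.357 -0.319  0.034]
jar [ 0.722 -0.013  0.085]
```

```bash
python3 -m pendant '[[[0,0,40,0,0,0],[60,-60,120,0,0,-11],[120,-120,170,0,0,-22],[180,-180,170,0,0,-33],[240,-240,170,0,0,-44],[270,-290,170,0,0,-55],[300,-340,170,0,0,-66],[320,-400,170,0,0,-77],[330,-450,170,0,0,-88],[340,-500,170,0,0,-99]]]' -1
```

```text
clock: 1.35
tool_pos: [0.4763, 0.2326, 0.3557]
orientation: [-180.0, -0.0, 158.8]
force: [1.4, 0.6, 0.0]
opening: 0.0876
```

```bash
python3 -m pendant '[[[10,-60,0,0,0,-11],[20,-120,0,0,0,-22],[30,-180,0,0,0,-33],[40,-240,0,0,0,-44],[50,-300,0,0,0,-55],[55,-360,-30,0,0,-66],[59,-420,-60,0,0,-76],[59,-433,-90,0,0,-76],[59,-433,-90,0,0,-76],[59,-433,-90,0,0,-76]]]' -1
python3 - <<'E'
from h import *
print(get_obs()['tool_pos'],get_obs()['orientation'])
d=snap('wrist','w1');print(d['fx'],d['cx'],d['cy'],d['tool_from_camera'].round(3).tolist())
E
```

```text
clock: 2.6
tool_pos: [0.5352, -0.1983, 0.2668]
orientation: [180.0, 0.0, 83.2]
force: [0.7, 0.4, -0.0]
opening: 0.0876
[ 0.53520364 -0.19834901  0.26683061] [1.79958937e+02 1.96504482e-02 8.31977900e+01]
371.64829954431775 313.7805994199048 235.06284845027963 [[1.0, 0.001, -0.0, -0.0], [-0.001, 0.955, 0.296, -0.08], [0.0, -0.296, 0.955, -0.196], [0.0, 0.0, 0.0, 1.0]]
```

View pics/w1.png

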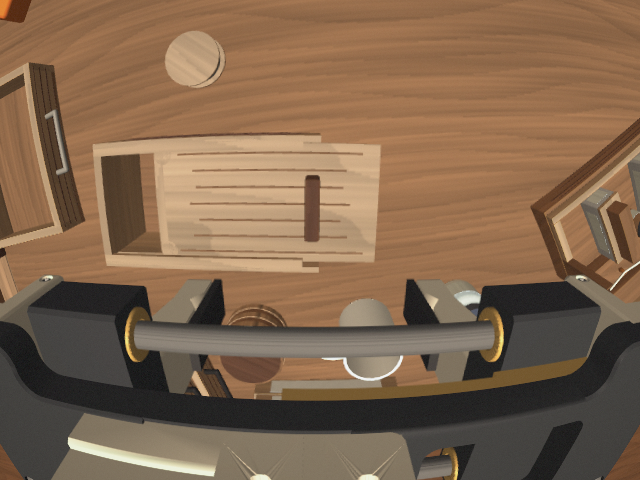

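The wrist view shows the lid pull with its top face spanning (306,177) to (318,240). The lid tail corners are at (381,145) and (375,262), and the crate's closed-end corners at (94,145) and (107,264).

```bash
cat >> h.py <<'E'
def tw(d,p): return (1000*onz(d,*np.array(p,float).T[:2],p[0][2]/1000)[:,:2]).round(1)
def ang(q): return np.degrees(np.arctan2(*(q[1]-q[0])[::-1])).round(2)
E
python3 - <<'E'
from h import *
d=load('w1')
for n,p in {'pull':[(312.5,177,128),(311,241,128)],'tail':[(381,145,96),(375,262,96)],'closed':[(94,145,106),(107,264,106)],'lipstarts':[(320,135,106),(318,272,106)]}.items():
    q=tw(d,p);print(n,q.tolist(),q.mean(0),np.linalg.norm(q[1]-q[0]).round(1),ang(q))
P=cloud(d);q=P[185:232,307:318].reshape(-1,3);print(np.median(q,0))
E
```

```text
pull [[503.9, -196.4], [564.4, -205.0]] [ 534.15 -200.7 ] 61.1 -8.09
tail [[483.8, -125.8], [606.4, -141.4]] [ 545.1 -133.6] 123.6 -7.25
closed [[437.0, -425.5], [572.3, -444.8]] [ 504.65 -435.15] 136.7 -8.12
lipstarts [[467.5, -184.9], [606.2, -202.9]] [ 536.85 -193.9 ] 139.9 -7.39
[ 0.53264592 -0.20027302  0.12778792]
```

```bash
python3 -m pendant '[[[0,-2,-60,0,0,-0.5],[0,-2,-110,0,0,-0.5],[0,-2,-140,0,0,-0.5],[0,-2,-155,0,0,-0.5],[0,-2,-164,0,0,-0.5],[0,-2,-164,0,0,-0.5]]]' -1 && python3 -m pendant '[[[0,0,0,0,0,0],[0,0,0,0,0,0],[0,0,0,0,0,0],[0,0,0,0,0,0],[0,0,0,0,0,0]]]' 1
```

```text
clock: 3.4
tool_pos: [0.5354, -0.2003, 0.1027]
orientation: [179.9, 0.0, 82.7]
force: [0.6, -0.8, 0.3]
opening: 0.0878
clock: 4.03
tool_pos: [0.5348, -0.2005, 0.102]
orientation: [180.0, 0.0, 82.7]
force: [-0.6, -0.2, -0.4]
opening: 0.0434
```

```bash
python3 -m pendant '[[[0,0,0,0,0,0],[0,0,0,0,0,0],[0,0,0,0,0,0],[0,0,0,0,0,0],[0,0,0,0,0,0]]]' 1 && python3 -m pendant '[[[1.3,9.9,0,0,0,0],[3.8,29.8,0,0,0,0],[6.4,49.6,0,0,0,0],[8.9,69.4,0,0,0,0],[11.4,89.3,0,0,0,0],[14,109,0,0,0,0],[16.5,129,0,0,0,0],[19,148.8,0,0,0,0],[21.6,168.6,0,0,0,0],[22.9,178.6,0,0,0,0]]]' 1
```

```text
clock: 4.65
tool_pos: [0.5348, -0.2005, 0.102]
orientation: [-180.0, -0.0, 82.7]
force: [0.4, 0.2, 0.7]
opening: 0.0008
clock: 5.9
tool_pos: [0.558, -0.0206, 0.102]
orientation: [180.0, -0.0, 82.7]
force: [0.7, -0.1, 0.1]
opening: 0.0003
```

```bash
python3 - <<'E'
from h import *
snap('wrist','w2')
E
```

```text
(no output)
```

View pics/w2.png

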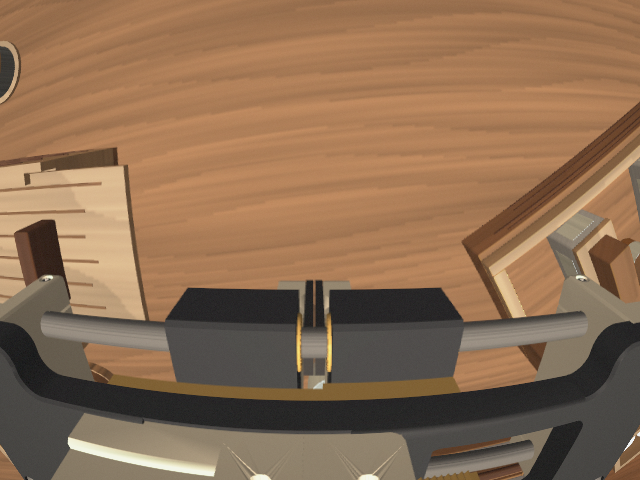

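The gripper closed on nothing: the lid is still in the crate, with its tail edge from (128,166) to (145,315) and its pull at (40,250). It appears to have been knocked further in. I'll measure again.

```bash
python3 -m pendant '[[[0,-30,60,0,0,0],[-10,-80,120,0,0,0],[-20,-130,160,0,0,0],[-20,-165,160,0,0,0],[-20,-165,160,0,0,0]]]' -1
python3 - <<'E'
from h import *
d=load('w2');q=tw(d,[(128,166,96),(145,315,96)]);print('tail then',q.tolist(),ang(q))
d=snap('wrist','w3');P=cloud(d)
m=(P[...,2]>.112)&(P[...,2]<.14)&(np.abs(P[...,0]-.53)<.08)&(P[...,1]<-.15)&(P[...,1]>-.3)
v,u=np.where(m);print(len(u),u.min(),u.max(),v.min(),v.max());print(cv2.minAreaRect(P[m][:,:2].astype(np.float32)),P[m].mean(0))
print(get_obs()['tool_pos'])
E
```

```text
clock: 6.58
tool_pos: [0.5376, -0.1901, 0.2635]
orientation: [179.9, 0.0, 82.4]
force: [-0.5, 1.4, -0.5]
opening: 0.0447
tail then [[484.2, -122.7], [582.2, -138.5]] -9.16
1020 295 310 176 240
((0.5351645350456238, -0.20094043016433716), (0.014138109982013702, 0.05961354449391365), 82.2112045288086) [ 0.53359673 -0.20052367  0.12716227]
[ 0.53737647 -0.18860701  0.26232917]
```

View pics/w3.png

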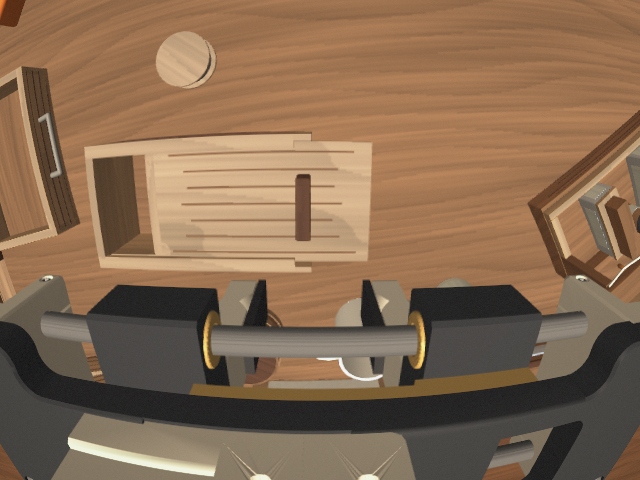

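The pull is unmoved at (0.535,-0.201), shown here at (303,208), so the fingers must have closed above it. I'll check where the fingertips really are from the wrist depth image.

```bash
python3 - <<'E'
from h import *
for f in('w2','w1','w3'):
    d=load(f);d['pose']=d['tool_from_camera'];P=cloud(d)*1000
    print(f)
    for v in (278,281,284,288,294,300,310):
        print(v,[(u,P[v,u].round(0).tolist()) for u in ({'w2':(295,309,320,335),'w1':(200,212,218,416),'w3':(240,255,262,375)}[f])])
E
```

```text
w2
278 [(295, [-17.0, 51.0, 101.0]), (309, [-5.0, 52.0, 102.0]), (320, [5.0, 52.0, 103.0]), (335, [18.0, 52.0, 102.0])]
281 [(295, [-9.0, -11.0, -43.0]), (309, [-3.0, -9.0, -40.0]), (320, [2.0, -10.0, -40.0]), (335, [9.0, -11.0, -42.0])]
284 [(295, [-9.0, -11.0, -47.0]), (309, [-3.0, -9.0, -42.0]), (320, [2.0, -9.0, -43.0]), (335, [9.0, -11.0, -46.0])]
288 [(295, [-9.0, -11.0, -52.0]), (309, [-3.0, -10.0, -48.0]), (320, [-0.0, -80.0, -196.0]), (335, [9.0, -11.0, -51.0])]
294 [(295, [-5.0, -38.0, -112.0]), (309, [-2.0, -10.0, -54.0]), (320, [2.0, -10.0, -54.0]), (335, [5.0, -38.0, -112.0])]
300 [(295, [-5.0, -38.0, -115.0]), (309, [-2.0, -9.0, -59.0]), (320, [2.0, -9.0, -59.0]), (335, [5.0, -38.0, -115.0])]
310 [(295, [-5.0, -38.0, -120.0]), (309, [-2.0, -10.0, -68.0]), (320, [2.0, -10.0, -69.0]), (335, [5.0, -38.0, -120.0])]
w1
278 [(200, [-160.0, 127.0, 267.0]), (212, [-143.0, 127.0, 267.0]), (218, [-134.0, 126.0, 266.0]), (416, [143.0, 127.0, 268.0])]
281 [(200, [-53.0, -11.0, -45.0]), (212, [-143.0, 131.0, 268.0]), (218, [-45.0, -9.0, -41.0]), (416, [47.0, -10.0, -42.0])]
284 [(20
[... 760 characters left out ...]
 (255, [-27.0, -11.0, -44.0]), (262, [-24.0, -9.0, -40.0]), (375, [27.0, -11.0, -44.0])]
284 [(240, [-33.0, -11.0, -48.0]), (255, [-27.0, -11.0, -47.0]), (262, [-24.0, -9.0, -43.0]), (375, [27.0, -11.0, -46.0])]
288 [(240, [-33.0, -11.0, -51.0]), (255, [-26.0, -10.0, -49.0]), (262, [-23.0, -10.0, -48.0]), (375, [26.0, -11.0, -51.0])]
294 [(240, [-32.0, -11.0, -57.0]), (255, [-26.0, -9.0, -53.0]), (262, [-23.0, -8.0, -51.0]), (375, [26.0, -9.0, -53.0])]
300 [(240, [-31.0, -11.0, -62.0]), (255, [-25.0, -10.0, -60.0]), (262, [-23.0, -6.0, -52.0]), (375, [25.0, -9.0, -59.0])]
310 [(240, [-29.0, -11.0, -72.0]), (255, [-24.0, -10.0, -68.0]), (262, [-23.0, -2.0, -55.0]), (375, [24.0, -9.0, -68.0])]
```

By the wrist depth, the real fingertips are about 40 mm above the reported TCP: tips at tool z ≈ −40 mm with the pads' near face at y ≈ −9.5 mm. That explains the empty grasp, so I'll descend 40 mm further with force checks.

```bash
python3 -m pendant '[[[-3,-12,-60,0,0,0.3],[-3,-12,-110,0,0,0.3],[-3,-12,-150,0,0,0.3],[-3,-12,-165,0,0,0.3],[-3,-12,-165,0,0,0.3]]]' -1
python3 -m pendant '[[[0,0,-10,0,0,0],[0,0,-20,0,0,0],[0,0,-30,0,0,0],[0,0,-35,0,0,0],[0,0,-35,0,0,0]]]' -1
```

```text
clock: 7.25
tool_pos: [0.5345, -0.1985, 0.0965]
orientation: [-179.9, 0.0, 83.0]
force: [0.1, -0.3, 1.0]
opening: 0.0875
clock: 7.88
tool_pos: [0.5345, -0.1989, 0.0615]
orientation: [-180.0, 0.0, 83.0]
force: [0.7, 0.0, -0.6]
opening: 0.0877
```

```bash
python3 -m pendant '[[[0,0,0,0,0,0],[0,0,0,0,0,0],[0,0,0,0,0,0],[0,0,0,0,0,0],[0,0,0,0,0,0],[0,0,0,0,0,0],[0,0,0,0,0,0],[0,0,0,0,0,0],[0,0,0,0,0,0],[0,0,0,0,0,0]]]' 1
```

```text
clock: 9.12
tool_pos: [0.5347, -0.1989, 0.062]
orientation: [180.0, 0.0, 83.0]
force: [0.2, -0.8, -0.2]
opening: 0.0138
```

Gripped at 13.8 mm. Now I'll slide it out.

```bash
python3 -m pendant '[[[1.3,9.9,0,0,0,0],[3.8,29.8,0,0,0,0],[6.4,49.6,0,0,0,0],[8.9,69.4,0,0,0,0],[11.4,89.3,0,0,0,0],[14,109,0,0,0,0],[16.5,129,0,0,0,0],[19,148.8,0,0,0,0],[21.6,168.6,0,0,0,0],[22.9,178.6,0,0,0,0]]]' 1
python3 -m pendant '[[[0,5,0,0,0,0],[0,5,10,0,0,0],[-10,15,30,0,0,0],[-30,30,30,0,0,0],[-60,40,20,0,0,0],[-90,40,0,0,0,0],[-120,40,-20,0,0,0],[-120,40,-50,0,0,0],[-120,40,-70,0,0,0],[-120,40,-70,0,0,0]]]' 1
python3 - <<'E'
from h import *
print(get_obs()['force'])
snap('wrist','w4')
E
```

```text
clock: 10.38
tool_pos: [0.5578, -0.0189, 0.0619]
orientation: [180.0, -0.0, 83.0]
force: [0.7, -0.3, -0.9]
opening: 0.0141
clock: 11.62
tool_pos: [0.4369, 0.0189, -0.0085]
orientation: [-179.9, 0.1, 82.9]
force: [-0.3, 0.4, -1.1]
opening: 0.0138
[-0.26240844  0.4368571  -1.0708608 ]
```

View pics/w4.png

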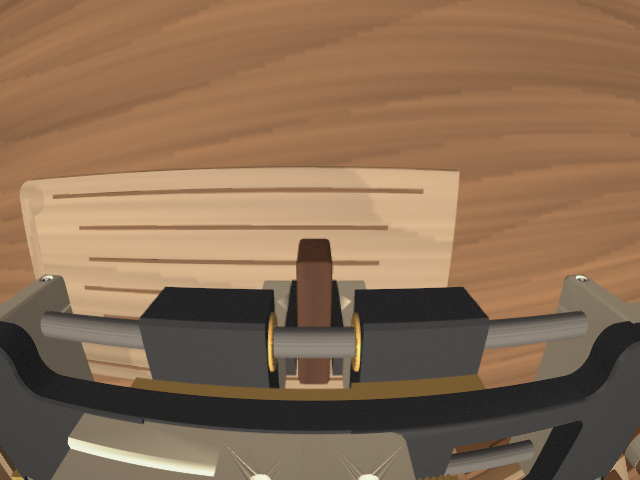

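The lid is held level, with the pull at (314,310), the rounded nose at left (25,190) and the counter clear. I'll lower it about 19.5 mm and release.

```bash
python3 -m pendant '[[[0,0,-8,0,0,0],[0,0,-15,0,0,0],[0,0,-19,0,0,0],[0,0,-20,0,0,0],[0,0,-20,0,0,0]]]' 1
python3 -m pendant '[[[0,0,0,0,0,0],[0,0,0,0,0,0],[0,0,0,0,0,0],[0,0,0,0,0,0],[0,0,0,0,0,0],[0,0,0,0,0,0],[0,0,40,0,0,0],[0,0,100,0,0,0],[0,0,160,0,0,0],[0,0,210,0,0,0]]]' -1
python3 -m pendant '[[[0,0,50,0,0,0],[10,40,90,0,0,8],[10,90,90,0,0,16],[10,150,90,0,0,25],[10,180,90,0,0,35],[10,180,90,0,0,35],[10,180,90,0,0,35]]]' -1
python3 - <<'E'
from h import *
print(get_obs()['tool_pos'],get_obs()['orientation'])
snap('top','t5');d=snap('wrist','w5')
d=load('t5');P=cloud(d)
m=(P[...,2]>.025)&(P[...,2]<.05)&(np.abs(P[...,0]-.437)<.06)&(np.abs(P[...,1]-.02)<.06)
print(m.sum(),P[m].mean(0) if m.any() else '',cv2.minAreaRect(P[m][:,:2].astype(np.float32)))
E
```

```text
clock: 12.3
tool_pos: [0.4377, 0.0197, -0.028]
orientation: [180.0, 0.0, 83.0]
force: [-0.1, 0.1, -1.4]
opening: 0.0138
clock: 13.55
tool_pos: [0.4377, 0.0197, 0.1846]
orientation: [179.9, -0.1, 83.0]
force: [0.5, 1.2, -1.3]
opening: 0.0875
clock: 14.42
tool_pos: [0.4474, 0.1994, 0.2717]
orientation: [-180.0, 0.0, 117.9]
force: [0.3, -0.5, -0.2]
opening: 0.0878
[0.44735414 0.19935763 0.27174071] [-1.79962989e+02  8.61798423e-03  1.17893381e+02]
153 [0.44117564 0.0213857  0.03856662] ((0.4415443241596222, 0.02129928022623062), (0.013901268132030964, 0.059738628566265106), 82.7104263305664)
```

View pics/w5.png

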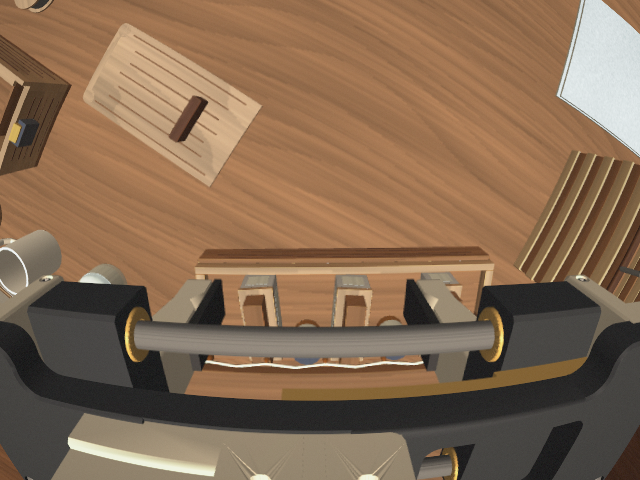

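The lid is flat on the counter (pull top at 38.6 mm). This view shows the shelf front rail at v≈265 and caddies at (258,300), (350,300) and (440,300), partly hidden. I'll move closer for a clear look.

```bash
python3 -m pendant '[[[15,50,0,0,0,0],[40,125,0,0,0,0],[70,135,0,0,0,0],[70,135,0,0,0,0],[70,135,0,0,0,0]]]' -1
python3 - <<'E'
from h import *
d=snap('wrist','w6',(180,100,480,300),2.6)
print(get_obs()['tool_pos'])
E
```

```text
clock: 15.15
tool_pos: [0.5177, 0.3337, 0.2716]
orientation: [-180.0, 0.0, 117.9]
force: [-0.5, -0.5, 0.2]
opening: 0.0874
[0.51759286 0.33364323 0.27218751]
```

View pics/w6.png

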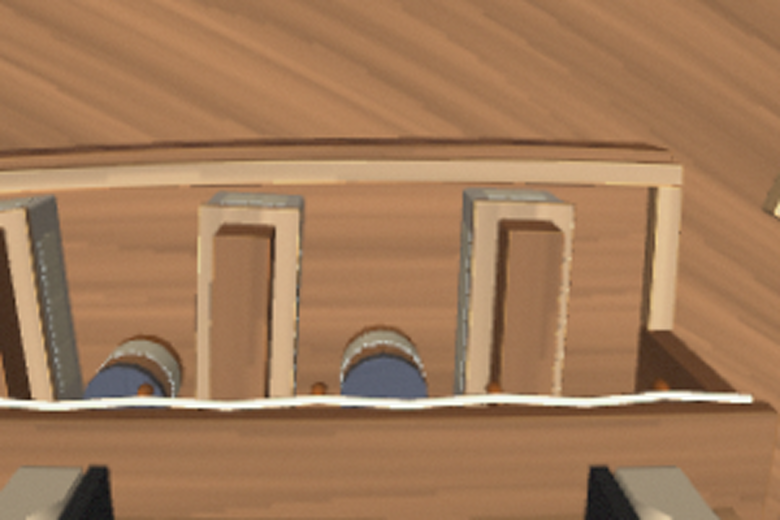

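The middle caddy's top front corners are at crop (198,208) and (302,208), and its batten top edges run (215,235)→(210,395) and (272,235)→(274,395). For the right caddy the corners are at (474,202) and (574,206), with batten edges (505,230)→(500,395) and (561,230)→(558,395). The candles are at (135,370) and (385,370).

```bash
python3 - <<'E'
from h import *
d=load('w6');f=lambda x,y,z:(180+x/2.6,100+y/2.6,z)
def sh(n,*p):
    q=np.array([tw(d,[f(*k)])[0] for k in p]);print(n,q.tolist(),'mid',q.mean(0).round(1),'len',np.linalg.norm(q[-1]-q[0]).round(1),'ang',ang(q)); return q
sh('M tinfront',(198,208,88),(302,208,88)); sh('M bf',(215,233,116),(272,233,116));sh('M L',(215,235,116),(210,395,116));sh('M R',(272,235,116),(274,395,116))
sh('R tinfront',(474,202,88),(574,206,88)); sh('R bf',(505,230,116),(561,230,116));sh('R L',(505,230,116),(500,395,116));sh('R R',(561,230,116),(558,395,116))
sh('rail inner',(0,190,56),(650,187,56));sh('board edge',(60,405,162),(735,403,162))
P=cloud(d)
for n,(x,y) in {'M':(243,300),'R':(530,300)}.items():
    u,v=int(180+x/2.6),int(100+y/2.6); print(n,np.median(P[v-10:v+25,u-4:u+4].reshape(-1,3),0).round(4))
m=(np.abs(P[...,2]-.116)<.006);n,l,s,c=cv2.connectedComponentsWithStats(m.astype(np.uint8))
for i in range(1,n):
    if s[i,4]>200: print(s[i],cv2.minAreaRect((1000*P[l==i][:,:2]).astype(np.float32)))
E
```

```text
M tinfront [[526.0, 269.6], [506.8, 306.6]] mid [516.4 288.1] len 41.7 ang 117.43
M bf [[525.7, 281.4], [515.9, 300.3]] mid [520.8 290.8] len 21.3 ang 117.41
M L [[526.4, 281.7], [584.2, 307.4]] mid [555.3 294.5] len 63.3 ang 23.97
M R [[516.6, 300.6], [572.3, 329.5]] mid [544.4 315. ] len 62.8 ang 27.42
R tinfront [[472.4, 365.8], [454.0, 402.4]] mid [463.2 384.1] len 41.0 ang 116.69
R bf [[474.1, 376.1], [463.8, 394.8]] mid [469.  385.5] len 21.3 ang 118.85
R L [[474.1, 376.1], [531.2, 407.3]] mid [502.6 391.7] len 65.1 ang 28.65
R R [[463.8, 394.8], [520.5, 428.0]] mid [492.2 411.4] len 65.7 ang 30.35
rail inner [[565.8, 182.4], [430.0, 437.6]] mid [497.9 310. ] len 289.1 ang 118.02
board edge [[594.9, 260.4], [483.0, 471.1]] mid [539.  365.8] len 238.6 ang 117.97
M [0.5502 0.3042 0.1157]
R [0.4992 0.4003 0.1156]
[514  45  69 156 746] ((307.3149719238281, 510.3211364746094), (198.70285034179688, 6.8926591873168945), 4.019186973571777)
[ 260  189   25   66 1461] ((551.8373413085938, 303.55767822265625), (66.91926574707031, 22.974952697753906), 24.602323532104492)
[ 372  188   26   64 1385] ((497.0872497558594, 401.4322814941406), (64.93184661865234, 22.371910095214844), 27.27918243408203)
[ 155  191   30   62 1217] ((603.0652465820312, 207.35560607910156), (66.72006225585938, 23.34713363647461), 31.589509963989258)
```

```bash
python3 -m pendant '[[[-39,57.5,-30,0,0,-0.5],[-39,57.5,-90,0,0,-0.5],[-39,57.5,-150,0,0,-0.5],[-39,57.5,-190,0,0,-0.5],[-39,57.5,-190,0,0,-0.5]]]' -1
python3 - <<'E'
from h import *
d=snap('wrist','w7');print(get_obs()['tool_pos'],get_obs()['orientation'])
P=cloud(d);m=(np.abs(P[...,2]-.116)<.006)&(np.hypot(P[...,0]-.5,P[...,1]-.4)<.08);n,l,s,c=cv2.connectedComponentsWithStats(m.astype(np.uint8))
for i in range(1,n):
    if s[i,4]>200: print(s[i],cv2.minAreaRect((1000*P[l==i][:,:2]).astype(np.float32)))
E
```

```text
clock: 15.82
tool_pos: [0.477, 0.3897, 0.0799]
orientation: [-179.7, 0.1, 117.4]
force: [0.1, 0.7, 0.2]
opening: 0.0873
[0.47854923 0.39129982 0.082583  ] [-1.79962374e+02  5.13035576e-02  1.17457827e+02]
[ 295  273   46   54 2374] ((479.9384460449219, 392.5468444824219), (27.979524612426758, 22.128215789794922), 27.271991729736328)
[ 296  358   41   30 1218] ((518.863525390625, 412.0827941894531), (22.243038177490234, 22.258960723876953), 28.494516372680664)
```

View pics/w7.png

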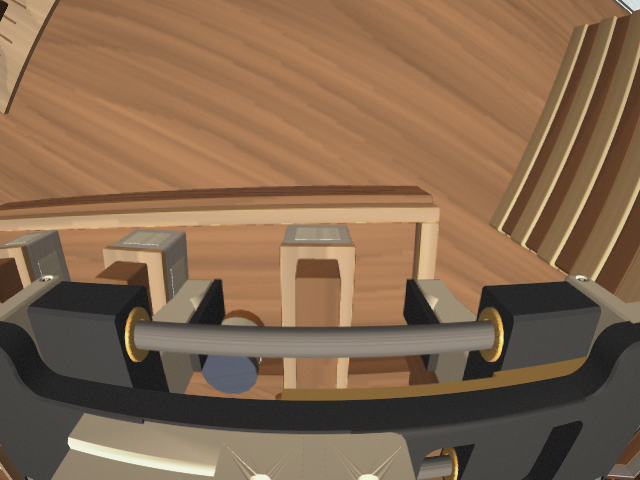

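The view shows the caddy centred between the fingers, batten front at (316,262). The near measurement agrees within 1 mm. I'll lower and grip.

```bash
python3 -m pendant '[[[-0.5,0,-10,0,0,0],[-0.5,0,-20,0,0,0],[-0.5,0,-28,0,0,0],[-0.5,0,-28,0,0,0]]]' -1
python3 -m pendant '[[[0,0,0,0,0,0],[0,0,0,0,0,0],[0,0,0,0,0,0],[0,0,0,0,0,0],[0,0,0,0,0,0],[0,0,0,0,0,0],[0,0,0,0,0,0],[0,0,0,0,0,0],[0,0,0,0,0,0],[0,0,0,0,0,0]]]' 1
```

```text
clock: 16.38
tool_pos: [0.4779, 0.3918, 0.0533]
orientation: [-179.9, 0.0, 117.5]
force: [0.1, 0.2, 0.1]
opening: 0.0874
clock: 17.62
tool_pos: [0.4781, 0.3922, 0.054]
orientation: [180.0, -0.0, 117.5]
force: [-0.5, 0.1, 0.6]
opening: 0.0215
```

```bash
python3 -m pendant '[[[0,0,8,0,0,0],[0,0,16,0,0,0],[0,0,22,0,0,0],[0,0,22,0,0,0]]]' 1
cat >> h.py <<'E'
def tilt(u0=303,u1=328):
    "slope of held batten/tin top along its length, from wrist depth, in tool frame"
    d=snap('wrist');d['pose']=d['tool_from_camera'];P=1000*cloud(d)
    q=P[200:400,305:325].reshape(-1,3);q=q[(np.abs(q[:,2]+61)<14)&(np.abs(q[:,0])<9)&(q[:,1]>-22)]
    if len(q)<50: return 'few',len(q)
    c=np.polyfit(q[:,1],q[:,2],1);r=q[:,2]-np.polyval(c,q[:,1]);q=q[np.abs(r)<4];c=np.polyfit(q[:,1],q[:,2],1)
    return len(q),'slope',c.round(3),'y',q[:,1].min().round(1),q[:,1].max().round(1)
E
python3 - <<'E'
from h import *
print(tilt(),get_obs()['force'])
E
```

```text
clock: 18.12
tool_pos: [0.4784, 0.3926, 0.0768]
orientation: [179.9, -0.0, 117.5]
force: [-0.0, -0.4, -1.7]
opening: 0.0215
(1284, 'slope', array([-2.9000e-02, -6.1011e+01]), 'y', np.float64(-12.1), np.float64(36.2)) [ 0.02078159  0.85316616 -1.86862303]
```

Level, front of the batten at tool y = −12 mm. Pulling it out over the rail, then up and across.

```bash
python3 -m pendant '[[[-13,-7,0,0,0,0],[-31,-16.5,0,0,0,0],[-49,-26,0,0,0,0],[-67,-35,0,0,0,0],[-70,-40,30,0,0,0],[-70,-50,80,0,0,0],[-65,-80,125,0,0,0],[-60,-130,125,0,0,-10],[-50,-180,125,0,0,-20],[-40,-230,125,0,0,-30]]]' 1
python3 -m pendant '[[[0,-60,0,0,0,-3],[0,-120,0,0,0,-5],[5,-180,0,0,0,-5],[10,-240,0,0,0,-5],[20,-300,0,0,0,-5],[30,-360,0,0,0,-5],[38,-420,0,0,0,-5],[42,-470,0,0,0,-5],[42,-480,0,0,0,-5],[42,-480,0,0,0,-5]]]' 1
python3 - <<'E'
from h import *
o=get_obs();print(o['tool_pos'],o['orientation'],o['opening'],tilt());d=snap('wrist','w8')
E
```

```text
clock: 19.42
tool_pos: [0.4372, 0.1604, 0.2008]
orientation: [-180.0, -0.0, 87.2]
force: [0.4, 0.4, -2.3]
opening: 0.0218
clock: 20.68
tool_pos: [0.4792, -0.3177, 0.2002]
orientation: [-179.9, -0.0, 82.4]
force: [0.0, 1.3, -2.3]
opening: 0.022
[ 0.47916494 -0.31770133  0.2002092 ] [-1.79922362e+02 -3.24690557e-02  8.23841342e+01] 0.021951883208591098 (1263, 'slope', array([-3.2000e-02, -6.1005e+01]), 'y', np.float64(-11.9), np.float64(36.5))
```

View pics/w8.png

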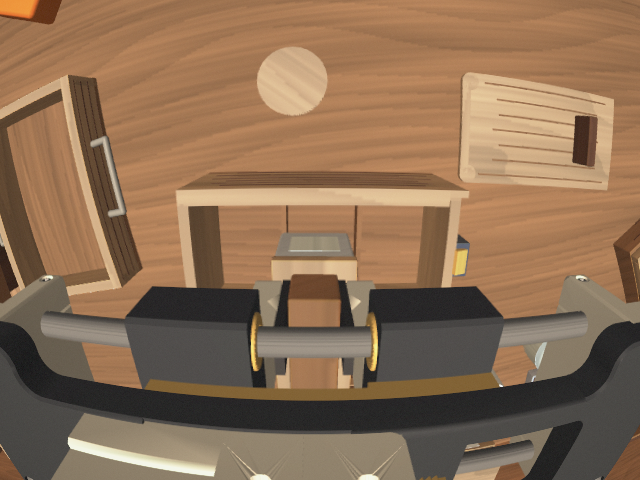

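The held caddy is at (315,290). The crate's near wall is below, with top corners at (178,190) and (468,192) and dividers at (287,215) and (356,215). I'll check the crate frame from these.

```bash
python3 - <<'E'
from h import *
d=load('w8')
q=tw(d,[(178,190,106),(468,192,106)]);print(q.tolist(),np.linalg.norm(q[1]-q[0]),ang(q))
C=np.array([521.4,-315.7]);a=np.radians(-97.3);X=np.array([np.cos(a),np.sin(a)]);Y=np.array([-X[1],X[0]])
for p in list(q)+list(tw(d,[(287,220,33),(356,220,33)])): print('in crate',((p-C)@X).round(1),((p-C)@Y).round(1))
E
```

```text
[[435.8, -425.4], [468.7, -185.1]] 242.54174898355126 82.2
in crate 119.7 -71.0
in crate -122.8 -68.9
in crate 34.3 -24.9
in crate -35.7 -24.7
```

```bash
python3 -m pendant '[[[2,-40,0,0,0,0.3],[2,-59.5,0,0,0,0.3],[2,-59.5,-30,0,0,0.3],[2,-59.5,-60,0,0,0.3],[2,-59.5,-80,0,0,0.3],[2,-59.5,-100,0,0,0.3],[2,-59.5,-120,0,0,0.3],[2,-59.5,-140,0,0,0.3],[2,-59.5,-155,0,0,0.3],[2,-59.5,-165,0,0,0.3]]]' 1
python3 -m pendant '[[[0,0,-4,0,0,0],[0,0,-8,0,0,0],[0,0,-11,0,0,0],[0,0,-12,0,0,0],[0,0,-12,0,0,0]]]' 1
```

```text
clock: 22.02
tool_pos: [0.4822, -0.3767, 0.0354]
orientation: [-180.0, -0.0, 82.8]
force: [-0.5, 0.1, -1.8]
opening: 0.0217
clock: 22.65
tool_pos: [0.4822, -0.3774, 0.0241]
orientation: [180.0, 0.0, 82.8]
force: [0.9, 0.0, -0.4]
opening: 0.0219
```

```bash
python3 -m pendant '[[[0,0,0,0,0,0],[0,0,0,0,0,0],[0,0,0,0,0,0],[0,0,0,0,0,0]]]' 0.2
python3 -m pendant '[[[0,0,20,0,0,0],[0,0,50,0,0,0],[0,0,110,0,0,0],[0,0,170,0,0,0],[0,60,210,0,0,0],[0,120,220,0,0,0],[0,180,220,0,0,0],[0,240,220,0,0,0],[0,260,220,0,0,0]]]' -
python3 - <<'E'
from h import *
d=snap('top','t9',(380,190,540,310),5)
P=cloud(d)
m=(np.abs(P[...,2]-.084)<.008)&(np.hypot(P[...,0]-.513,P[...,1]+.38)<.045)
q=P[m];print(len(q),np.median(q[:,2]),cv2.minAreaRect((1000*q[:,:2]).astype(np.float32)))
print(get_obs()['opening'])
E
```

```text
clock: 23.15
tool_pos: [0.4822, -0.3773, 0.024]
orientation: [180.0, 0.0, 82.8]
force: [0.1, -0.3, 0.8]
opening: 0.0353
clock: 24.28
tool_pos: [0.4819, -0.1146, 0.2445]
orientation: [179.9, -0.0, 82.9]
force: [0.9, -0.4, 0.0]
opening: 0.0352
379 0.08422195935676347 ((513.347900390625, -395.6326904296875), (57.648128509521484, 84.04452514648438), 83.1465072631836)
0.03517917343063797
```

View pics/t9.png

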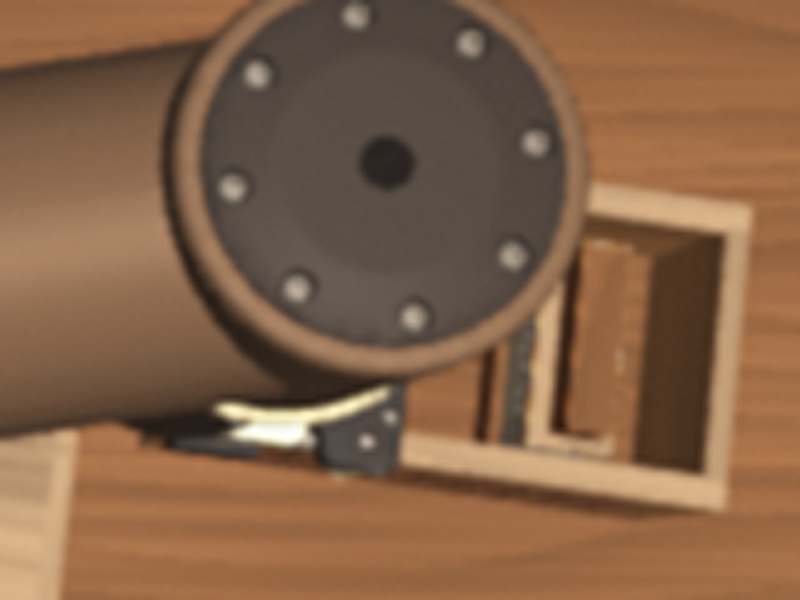

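The first caddy stands in the closed-end compartment with its batten top at 84 mm, as expected. Going for the middle caddy.

```bash
python3 -m pendant '[[[-20,60,0,0,0,8],[-30,120,0,0,0,16],[-30,180,0,0,0,24],[-10,240,0,0,0,32],[10,300,0,0,0,32],[30,350,0,0,0,32],[45,400,-20,0,0,32],[49,409.5,-80,0,0,32],[49,409.5,-130,0,0,32],[49,409.5,-158,0,0,32]]]' -1
cat >> h.py <<'E'
def near(x,y,r=.05):
    d=snap('wrist');print(get_obs()['tool_pos'].round(4),get_obs()['orientation'].round(2))
    P=cloud(d);m=(np.abs(P[...,2]-.116)<.006)&(np.hypot(P[...,0]-x,P[...,1]-y)<r);n,l,s,c=cv2.connectedComponentsWithStats(m.astype(np.uint8))
    for i in range(1,n):
        if s[i,4]>200: print(s[i],cv2.minAreaRect((1000*P[l==i][:,:2]).astype(np.float32)),np.median(P[l==i][:,2]).round(4))
E
python3 - <<'E'
from h import *
near(.55,.304,.08)
E
```

```text
clock: 25.58
tool_pos: [0.53, 0.291, 0.0827]
orientation: [-179.8, 0.1, 114.8]
force: [0.1, 0.2, 1.2]
opening: 0.0875
[0.5287 0.29   0.0798] [-1.7957e+02  1.0000e-01  1.1472e+02]
[ 297  274   47   53 2266] ((534.0802001953125, 295.6131591796875), (27.897106170654297, 22.536558151245117), 24.473182678222656) 0.1155
[ 299  358   40   30 1194] ((574.2069702148438, 314.1969909667969), (23.106603622436523, 22.23554229736328), 23.560239791870117) 0.1156
```

```bash
python3 -m pendant '[[[0,0,0,0,0,0],[0,0,0,0,0,0],[0,0,0,0,0,0]]]' -1
python3 - <<'E'
from h import *
near(.55,.304,.08)
E
```

```text
clock: 26.0
tool_pos: [0.5319, 0.2928, 0.0877]
orientation: [179.8, -0.1, 114.8]
force: [1.2, 0.6, -0.1]
opening: 0.0879
[0.5318 0.2927 0.0874] [ 1.7987e+02 -5.0000e-02  1.1477e+02]
[ 296  265   45   62 2585] ((536.4609985351562, 296.6474914550781), (33.3021240234375, 22.142728805541992), 24.995820999145508) 0.1155
[ 298  358   39   30 1168] ((580.273681640625, 316.22149658203125), (24.148578643798828, 22.36797523498535), 26.537002563476562) 0.1156
```

```bash
python3 -m pendant '[[[-0.4,1.6,-12,0,0,0],[-0.4,1.6,-24,0,0,0],[-0.4,1.6,-33,0,0,0],[-0.4,1.6,-33,0,0,0]]]' -1
python3 -m pendant '[[[0,0,0,0,0,0],[0,0,0,0,0,0],[0,0,0,0,0,0],[0,0,0,0,0,0],[0,0,0,0,0,0],[0,0,0,0,0,0],[0,0,0,0,0,0],[0,0,0,0,0,0],[0,0,0,0,0,0],[0,0,0,0,0,0]]]' 1
python3 -m pendant '[[[0,0,8,0,0,0],[0,0,16,0,0,0],[0,0,22,0,0,0],[0,0,22,0,0,0]]]' 1
python3 - <<'E'
from h import *
print(tilt(),get_obs()['force'])
E
```

```text
clock: 26.55
tool_pos: [0.5301, 0.2932, 0.0516]
orientation: [-179.9, 0.0, 114.8]
force: [-0.3, -0.5, 0.8]
opening: 0.0875
clock: 27.8
tool_pos: [0.5307, 0.2938, 0.0529]
orientation: [-180.0, -0.0, 114.8]
force: [-0.1, 0.4, -0.1]
opening: 0.0217
clock: 28.3
tool_pos: [0.5311, 0.2941, 0.0758]
orientation: [179.9, -0.0, 114.8]
force: [-0.7, 0.2, -2.1]
opening: 0.0216
(1132, 'slope', array([-5.4000e-02, -6.1441e+01]), 'y', np.float64(-10.2), np.float64(34.9)) [ 0.43324872 -0.20075031 -1.79746076]
```

```bash
python3 -m pendant '[[[-13,-7,0,0,0,0],[-31,-16.5,0,0,0,0],[-49,-26,0,0,0,0],[-67,-35,0,0,0,0],[-80,-40,30,0,0,0],[-90,-50,80,0,0,0],[-95,-80,125,0,0,0],[-95,-130,125,0,0,-10],[-95,-180,125,0,0,-20],[-90,-230,125,0,0,-30]]]' 1
python3 -m pendant '[[[5,-60,0,0,0,-2],[10,-120,0,0,0,-2],[15,-180,0,0,0,-2],[25,-240,0,0,0,-2],[35,-300,0,0,0,-2],[45,-350,0,0,0,-2],[47,-375,0,0,0,-2],[47,-375,0,0,0,-2],[47,-375,0,0,0,-2]]]' 1
python3 - <<'E'
from h import *
o=get_obs();print(o['tool_pos'],o['orientation'],o['opening'],tilt())
E
```

```text
clock: 29.6
tool_pos: [0.4394, 0.0621, 0.1999]
orientation: [180.0, -0.0, 84.5]
force: [1.0, 0.6, -0.5]
opening: 0.0216
clock: 30.72
tool_pos: [0.487, -0.3106, 0.1996]
orientation: [-180.0, -0.0, 82.8]
force: [-1.0, 0.2, -1.0]
opening: 0.0219
[ 0.48697159 -0.31055629  0.19956624] [-1.79955496e+02 -2.53745297e-02  8.27563185e+01] 0.021918254457636104 (1151, 'slope', array([-5.4000e-02, -6.1435e+01]), 'y', np.float64(-9.9), np.float64(35.6))
```

```bash
python3 -m pendant '[[[1,-1,-30,0,0,0],[1,-1,-60,0,0,0],[1,-1,-80,0,0,0],[1,-1,-100,0,0,0],[1,-1,-120,0,0,0],[1,-1,-140,0,0,0],[1,-1,-155,0,0,0],[1,-1,-165,0,0,0],[1,-1,-165,0,0,0]]]' 1
python3 -m pendant '[[[0,0,-4,0,0,0],[0,0,-8,0,0,0],[0,0,-11,0,0,0],[0,0,-12,0,0,0],[0,0,-13,0,0,0],[0,0,-13,0,0,0]]]' 1
```

```text
clock: 31.9
tool_pos: [0.4884, -0.3118, 0.0345]
orientation: [-179.9, -0.0, 82.8]
force: [0.2, 0.5, -2.1]
opening: 0.0217
clock: 32.65
tool_pos: [0.4888, -0.3122, 0.022]
orientation: [180.0, 0.0, 82.8]
force: [-0.6, -0.7, -1.5]
opening: 0.0218
```

```bash
python3 -m pendant '[[[0,0,-1,0,0,0],[0,0,-2,0,0,0],[0,0,-2,0,0,0]]]' 1
python3 -m pendant '[[[0,0,0,0,0,0],[0,0,0,0,0,0],[0,0,0,0,0,0],[0,0,0,0,0,0],[0,0,20,0,0,0],[0,0,50,0,0,0],[0,0,110,0,0,0],[0,0,170,0,0,0],[0,30,220,0,0,0],[0,90,220,0,0,8]]]' 0.2
python3 -m pendant '[[[0,60,0,0,0,8],[0,120,0,0,0,16],[10,180,0,0,0,24],[30,240,0,0,0,31],[50,300,0,0,0,31],[70,350,0,0,0,31],[85,400,0,0,0,31],[94,416,-60,0,0,31],[94,416,-110,0,0,31],[94,416,-155,0,0,31]]]' -1
python3 -m pendant '[[[0,0,0,0,0,0],[0,0,0,0,0,0],[0,0,0,0,0,0]]]' -1
python3 - <<'E'
from h import *
near(.60,.206,.08)
d=snap('top','t10');P=cloud(d)
for c in((.514,-.381),(.5214,-.3157)):
    m=(np.abs(P[...,2]-.084)<.006)&(np.hypot(P[...,0]-c[0],P[...,1]-c[1])<.055)&(abs(P[...,1]-c[1])<.03)
    q=P[m];print(len(q),np.median(q[:,2]),cv2.minAreaRect((1000*q[:,:2]).astype(np.float32)))
E
```

```text
clock: 33.02
tool_pos: [0.4889, -0.3123, 0.0209]
orientation: [180.0, 0.0, 82.8]
force: [-2.3, 2.9, 7.4]
opening: 0.022
clock: 34.28
tool_pos: [0.491, -0.223, 0.2442]
orientation: [179.6, 0.1, 90.8]
force: [1.5, 1.5, -0.4]
opening: 0.0352
clock: 35.52
tool_pos: [0.5822, 0.1939, 0.0828]
orientation: [-179.9, -0.0, 121.8]
force: [0.8, 0.8, 0.2]
opening: 0.0878
clock: 35.9
tool_pos: [0.5842, 0.1946, 0.0875]
orientation: [179.8, 0.0, 121.8]
force: [0.1, 0.5, 0.5]
opening: 0.0874
[0.5839 0.1945 0.0873] [179.79  -0.   121.78]
[ 294  266   45   61 2620] ((588.4896240234375, 197.92425537109375), (33.3962516784668, 22.180179595947266), 32.11640548706055) 0.1155
[ 297  358   39   30 1163] ((629.1763916015625, 223.245361328125), (22.95891761779785, 22.020946502685547), 33.01008605957031) 0.1156
313 0.08454393076378586 ((509.0534973144531, -402.5043029785156), (20.402856826782227, 87.96282196044922), 83.25415802001953)
378 0.08464199560624674 ((526.3062744140625, -313.99896240234375), (23.108339309692383, 87.92501068115234), 82.63136291503906)
```

Both placed caddies stand at 84.5 mm in separate compartments; the first is at crate x≈+88 and the second at x≈−2. Gripping the third.

```bash
python3 -m pendant '[[[0,0.3,-12,0,0,0.2],[0,0.3,-22,0,0,0.2],[0,0.3,-30,0,0,0.2],[0,0.3,-30,0,0,0.2],[0,0.3,-30,0,0,0.2]]]' -1
python3 -m pendant '[[[0,0,0,0,0,0],[0,0,0,0,0,0],[0,0,0,0,0,0],[0,0,0,0,0,0],[0,0,0,0,0,0],[0,0,0,0,0,0],[0,0,0,0,0,0],[0,0,0,0,0,0],[0,0,0,0,0,0],[0,0,0,0,0,0]]]' 1
python3 -m pendant '[[[0,0,8,0,0,0],[0,0,16,0,0,0],[0,0,22,0,0,0],[0,0,22,0,0,0]]]' 1
python3 - <<'E'
from h import *
print(tilt(),get_obs()['force'])
E
```

```text
clock: 36.62
tool_pos: [0.5829, 0.1941, 0.055]
orientation: [-180.0, 0.0, 122.0]
force: [-0.7, -0.4, 1.1]
opening: 0.088
clock: 37.88
tool_pos: [0.5827, 0.1941, 0.0549]
orientation: [-180.0, -0.0, 122.0]
force: [0.9, 1.5, -1.1]
opening: 0.0213
clock: 38.38
tool_pos: [0.5831, 0.1944, 0.0778]
orientation: [179.9, -0.0, 122.0]
force: [-0.0, 0.9, -1.9]
opening: 0.0219
(1209, 'slope', array([-3.3000e-02, -5.9973e+01]), 'y', np.float64(-9.8), np.float64(36.6)) [ 0.09418614 -0.22125726 -1.61309695]
```

```bash
python3 -m pendant '[[[-13,-7,0,0,0,0],[-31,-16.5,0,0,0,0],[-49,-26,0,0,0,0],[-67,-35,0,0,0,0],[-80,-40,30,0,0,0],[-95,-50,80,0,0,0],[-105,-80,122,0,0,-8],[-105,-130,122,0,0,-18],[-100,-190,122,0,0,-28],[-95,-250,122,0,0,-38.5]]]' 1
python3 -m pendant '[[[3,-60,0,0,0,-0.8],[5,-120,0,0,0,-0.8],[6,-170,0,0,0,-0.8],[6,-188,0,0,0,-0.8],[6,-188,0,0,0,-0.8],[6,-188,0,0,0,-0.8]]]' 1
```

```text
clock: 39.67
tool_pos: [0.4866, -0.0575, 0.1991]
orientation: [180.0, -0.0, 83.2]
force: [2.4, -0.5, -1.3]
opening: 0.0218
clock: 40.42
tool_pos: [0.4933, -0.2431, 0.1988]
orientation: [-180.0, -0.0, 82.7]
force: [0.1, 0.3, -2.1]
opening: 0.0215
```

Now lowering to tool z ≈ 0.023.

```bash
python3 -m pendant '[[[1,-1,-30,0,0,0],[1,-1,-60,0,0,0],[1,-1,-80,0,0,0],[1,-1,-100,0,0,0],[1,-1,-120,0,0,0],[1,-1,-140,0,0,0],[1,-1,-155,0,0,0],[1,-1,-165,0,0,0],[1,-1,-165,0,0,0]]]' 1
python3 -m pendant '[[[0,0,-4,0,0,0],[0,0,-8,0,0,0],[0,0,-10,0,0,0],[0,0,-11,0,0,0],[0,0,-12,0,0,0],[0,0,-12,0,0,0]]]' 1
```

```text
clock: 41.55
tool_pos: [0.4945, -0.2445, 0.0335]
orientation: [-179.9, 0.0, 82.7]
force: [0.5, -0.5, -1.0]
opening: 0.022
clock: 42.3
tool_pos: [0.4947, -0.2449, 0.0228]
orientation: [180.0, 0.0, 82.7]
force: [-3.7, 2.2, 7.0]
opening: 0.0216
```

```bash
python3 -m pendant '[[[0,0,0,0,0,0],[0,0,0,0,0,0],[0,0,0,0,0,0],[0,0,0,0,0,0],[0,0,20,0,0,0],[0,0,50,0,0,0],[0,0,110,0,0,0],[0,0,170,0,0,0],[-10,40,200,0,0,0],[-20,100,200,0,0,0]]]' 0.2
python3 -m pendant '[[[-10,50,0,0,0,0],[-20,110,-20,0,0,0],[-35,164,-60,0,0,0],[-35,164,-110,0,0,0],[-35,164,-140,0,0,0],[-35,164,-140,0,0,0],[-35,164,-140,0,0,0]]]' -1
python3 - <<'E'
from h import *
print(get_obs()['tool_pos'],get_obs()['orientation'])
d=snap('wrist');P=cloud(d)
m=(np.abs(P[...,2]-.038)<.007)&(np.hypot(P[...,0]-.439,P[...,1]-.02)<.06);q=P[m]
print('pull',len(q),np.median(q,0).round(4),cv2.minAreaRect((1000*q[:,:2]).astype(np.float32)))
d=snap('top','t11',(300,190,540,310),3.33);P=cloud(d)
m=(np.abs(P[...,2]-.038)<.007)&(np.hypot(P[...,0]-.439,P[...,1]-.02)<.06);q=P[m];print('pull top',len(q))
C=np.array([521.4,-315.7]);a=np.radians(-97.3);X=np.array([np.cos(a),np.sin(a)]);Y=np.array([-X[1],X[0]])
Q=np.stack([(1000*P[...,:2]-C)@X,(1000*P[...,:2]-C)@Y],-1)
for x in (77,0,-77):
    m=(np.abs(P[...,2]-.084)<.006)&(abs(Q[...,0]-x)<32)&(abs(Q[...,1])<53);q=Q[m];print(len(q),np.median(P[m][:,2]),cv2.minAreaRect(q.astype(np.float32)),'top range',(P[m][:,2].min(),P[m][:,2].max()))
E
```

```text
clock: 43.55
tool_pos: [0.4761, -0.1448, 0.2246]
orientation: [179.7, -0.0, 82.5]
force: [0.9, 1.9, -0.8]
opening: 0.0353
clock: 44.42
tool_pos: [0.4407, 0.0193, 0.0831]
orientation: [179.9, -0.0, 82.7]
force: [0.3, 0.1, 1.0]
opening: 0.0874
[0.44068165 0.01925287 0.08313439] [ 1.79925624e+02 -2.27467387e-02  8.26753803e+01]
pull 1670 [0.4365 0.0191 0.0375] ((438.76947021484375, 18.702417373657227), (13.48459243774414, 60.503196716308594), 83.0702133178711)
pull top 0
383 0.08452394464838542 ((92.86247253417969, -3.3838882446289062), (31.134319305419922, 92.29344940185547), 0.1399409919977188) top range (np.float64(0.07815133974984967), np.float64(0.08995373155655595))
369 0.08459071225442116 ((-1.756209373474121, 4.795539855957031), (23.63652801513672, 88.68342590332031), 0.47616639733314514) top range (np.float64(0.07842370402261101), np.float64(0.08992859368430772))
367 0.08422961861310418 ((-69.68640899658203, 2.7134361267089844), (22.61179542541504, 88.6961669921875), 0.26836082339286804) top range (np.float64(0.07806097233015508), np.float64(0.08972223326178197))
```

View pics/t11.png

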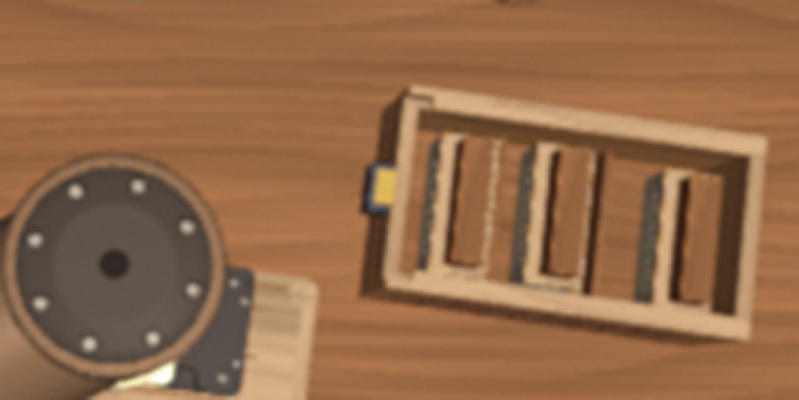

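All three caddies stand at ≈84.5 mm, one per compartment: battens at crop (475,205), (572,210) and (700,240), and the catch at (382,188). Now gripping the lid pull, measured at (438.8, 18.7) mm with yaw 83°.

```bash
python3 -m pendant '[[[-1,0,-40,0,0,0],[-2,-0.5,-80,0,0,0.2],[-2,-0.5,-100,0,0,0.2],[-2,-0.5,-110,0,0,0.2],[-2,-0.5,-110,0,0,0.2],[-2,-0.5,-110,0,0,0.2]]]' -1
python3 -m pendant '[[[0,0,0,0,0,0],[0,0,0,0,0,0],[0,0,0,0,0,0],[0,0,0,0,0,0],[0,0,0,0,0,0],[0,0,0,0,0,0],[0,0,0,0,0,0],[0,0,0,0,0,0],[0,0,0,0,0,0],[0,0,0,0,0,0]]]' 1
python3 -m pendant '[[[0,0,10,0,0,0],[0,0,50,0,0,0],[20,-10,100,0,0,0],[60,-15,138,0,0,0],[100,-25,138,0,0,0],[121,-26,138,0,0,0],[121,-26,138,0,0,0],[121,-26,138,0,0,0]]]' 1
python3 - <<'E'
from h import *
o=get_obs();print(o['tool_pos'],o['orientation'],o['force'])
d=snap('wrist','w12')
P=cloud(d);m=(np.abs(P[...,2]-.144)<.006)&(np.hypot(P[...,0]-.55,P[...,1]+.05)<.2);m[275:]=0
q=P[m];print(len(q)); c=np.polyfit(q[:,1],q[:,2],1);print('slope along y',c.round(4)); c=np.polyfit(q[:,0],q[:,2],1);print('slope x',c.round(4))
E
```

```text
clock: 45.28
tool_pos: [0.4386, 0.019, -0.0271]
orientation: [179.9, -0.1, 82.9]
force: [-0.6, 0.5, -0.6]
opening: 0.0875
clock: 46.52
tool_pos: [0.4378, 0.0186, -0.0281]
orientation: [180.0, -0.0, 82.9]
force: [0.0, -0.2, -0.6]
opening: 0.0136
clock: 47.52
tool_pos: [0.5578, -0.0075, 0.1099]
orientation: [-179.9, 0.0, 82.9]
force: [-0.2, -0.4, -2.2]
opening: 0.0135
[ 0.55778504 -0.00751675  0.10989951] [-1.79941230e+02  7.72701156e-03  8.28543127e+01] [-0.17319384 -0.39762006 -2.20035917]
43850
slope along y [0.0004 0.1436]
slope x [0.0021 0.1425]
```

View pics/w12.png

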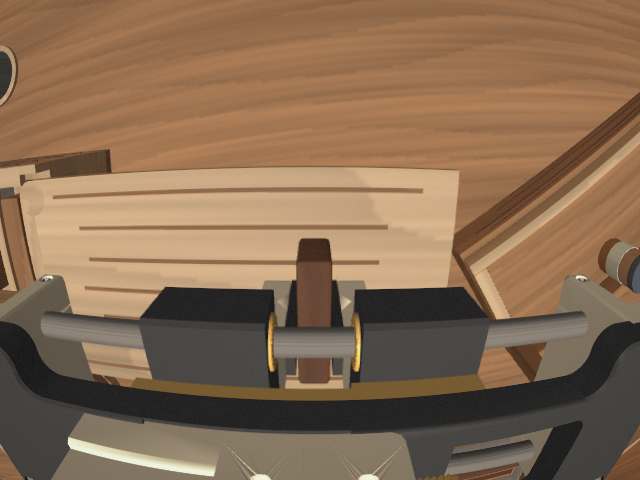

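The lid is held level. Its near edge runs (60,178)→(458,171), its nose is at left near (22,190), and the crate's near low-end corner is at (109,150). I'll check the lateral fit.

```bash
python3 - <<'E'
from h import *
d=load('w12')
C=np.array([521.4,-315.7]);a=np.radians(-97.3);X=np.array([np.cos(a),np.sin(a)]);Y=np.array([-X[1],X[0]])
P=1000*cloud(d)
# near edge of lid by depth jump
E=[]
for u in range(110,455,15):
    z=P[100:240,u,2]; v=100+np.where(z>130)[0].min(); E.append(onz(d,np.array([u]),np.array([v-.5]),.1436)[0,:2]*1000)
E=np.array(E);Q=np.stack([(E-C)@X,(E-C)@Y],-1);c=np.polyfit(Q[:,0],Q[:,1],1);print('edge: y at pull',np.polyval(c,-310),'slope deg',np.degrees(c[0]),'resid',np.std(Q[:,1]-np.polyval(c,Q[:,0])))
for p in tw(d,[(109,150,106),(111,172,106),(60,154,106)]): print('corner',((p-C)@X).round(1),((p-C)@Y).round(1))
t=np.array([557.8,-7.5]);print('tool',(t-C)@X,(t-C)@Y)
E
```

```text
edge: y at pull -68.11844637033013 slope deg 0.10558148346901287 resid 7.845276239363317
corner -187.9 -73.7
corner -188.1 -60.3
corner -148.7 -74.4
tool -310.32701895933627 -3.056354660659165
```

```bash
python3 - <<'E'
from h import *
d=load('w12')
C=np.array([521.4,-315.7]);a=np.radians(-97.3);X=np.array([np.cos(a),np.sin(a)]);Y=np.array([-X[1],X[0]])
def cr(p): p=np.asarray(p)-C; return np.stack([p@X,p@Y],-1).round(1)
e=tw(d,[(100,175.5,143.6),(200,169.5,143.6),(320,166.5,143.6),(450,169.5,143.6),(460,171,143.6)]);print(cr(e).tolist())
P=1000*cloud(d)
for u in (100,150,200,250,300,350,400,450):
    z=P[140:200,u,2];print(u,[ (140+i,int(z[i])) for i in range(len(z)-1) if abs(z[i+1]-z[i])>20][:3],end=' ')
print(cr(tw(d,[(109,150,0),(109,172,0)])).tolist(), cr(tw(d,[(36,163,106)])).tolist())
E
```

```text
[[-204.0, -63.1], [-258.1, -63.6], [-312.4, -64.2], [-372.1, -64.4], [-377.3, -64.0]]
100 [(173, 20)] 150 [(170, 0)] 200 [(167, -1)] 250 [(166, 0)] 300 [(165, 0)] 350 [(165, 0)] 400 [(166, -1)] 450 [(168, -2)] [[-123.4, -68.6], [-121.4, -48.4]] [[-125.8, -70.5]]
```

```bash
python3 -m pendant '[[[2,-0.3,-15,0,0,-0.25],[2,-0.3,-30,0,0,-0.25],[2,-0.3,-42,0,0,-0.25],[2,-0.3,-45.5,0,0,-0.25],[2,-0.3,-45.5,0,0,-0.25],[2,-0.3,-45.5,0,0,-0.25]]]' 1
python3 - <<'E'
from h import *
d=snap('wrist','w13')
C=np.array([521.4,-315.7]);a=np.radians(-97.3);X=np.array([np.cos(a),np.sin(a)]);Y=np.array([-X[1],X[0]])
def cr(p): p=np.asarray(p)-C; return np.stack([p@X,p@Y],-1).round(1)
P=1000*cloud(d)
for u in (100,150,200,250,300,350,400,450):
    z=P[140:200,u,2];v=[140+i for i in range(len(z)-1) if z[i+1]-z[i]>40]
    if v: print(u,v,cr(tw(d,[(u,v[0]+.5,98.5)])).tolist(),end=' ')
print(get_obs()['tool_pos'],get_obs()['orientation'],np.median(P[180:230,150:400,2]))
E
```

```text
clock: 48.32
tool_pos: [0.5611, -0.0076, 0.0648]
orientation: [180.0, -0.0, 82.6]
force: [0.8, -0.2, -0.9]
opening: 0.0138
100 [173] [[-204.8, -61.3]] 150 [141, 170] [[-234.5, -74.9]] 200 [167] [[-258.8, -61.5]] 250 [166] [[-282.0, -61.2]] 300 [165, 186] [[-304.2, -61.4]] 350 [165] [[-326.1, -61.4]] 400 [166] [[-348.7, -61.5]] 450 [168] [[-372.7, -61.4]] [ 0.56111957 -0.00762664  0.06494254] [ 1.79952769e+02 -1.70736601e-02  8.26263609e+01] 98.54956700520336
```

Edge parallel and within 0.6 mm of centre. Inserting slowly with force checks.

```bash
python3 -m pendant '[[[-1.7,-10,0,0,0,0],[-2.3,-15,0,0,0,0],[-2.9,-20,0,0,0,0],[-3.6,-25,0,0,0,0],[-4.2,-30,0,0,0,0],[-4.9,-35,0,0,0,0],[-5.5,-40,0,0,0,0]]]' 1
python3 -m pendant '[[[-1.3,-10,-0.5,0,0,0],[-2.6,-20,-1,0,0,0],[-3.8,-30,-1,0,0,0],[-5.1,-40,-1,0,0,0]]]' 1
```

```text
clock: 49.25
tool_pos: [0.5552, -0.048, 0.0645]
orientation: [180.0, -0.0, 82.6]
force: [0.1, -0.7, -0.2]
opening: 0.014
clock: 49.75
tool_pos: [0.55, -0.0885, 0.0635]
orientation: [180.0, 0.0, 82.6]
force: [-0.8, 0.0, -0.8]
opening: 0.0138
```

```bash
python3 -m pendant '[[[-2.5,-20,-0.5,0,0,0],[-5.1,-40,-0.5,0,0,0],[-7.6,-59.5,-0.5,0,0,0],[-10.2,-79.4,-0.5,0,0,0],[-12.7,-99.2,-0.5,0,0,0],[-15.2,-119,-0.5,0,0,0],[-17.8,-138.9,-0.5,0,0,0],[-19.7,-153.8,-0.5,0,0,0],[-20.3,-158.7,-0.5,0,0,0],[-20.3,-158.7,-0.5,0,0,0]]]' 1
python3 -m pendant '[[[-0.6,-5,-0.5,0,0,0],[-1,-8,-1,0,0,0],[-1,-8,-1,0,0,0]]]' 1
```

```text
clock: 51.0
tool_pos: [0.5297, -0.2467, 0.0629]
orientation: [-180.0, 0.0, 82.6]
force: [-0.0, -0.6, -1.0]
opening: 0.0138
clock: 51.38
tool_pos: [0.5289, -0.2545, 0.0621]
orientation: [180.0, 0.0, 82.6]
force: [-0.6, -0.8, -0.0]
opening: 0.0142
```

```bash
python3 -m pendant '[[[-0.3,-2,0,0,0,0],[-0.5,-4,0,0,0,0],[-0.8,-6,0,0,0,0],[-0.8,-6,0,0,0,0]]]' 1
python3 -m pendant '[[[-0.1,-1,0,0,0,0],[-0.3,-2,0,0,0,0],[-0.3,-2,0,0,0,0]]]' 1
```

```text
clock: 51.88
tool_pos: [0.528, -0.2607, 0.062]
orientation: [180.0, 0.0, 82.6]
force: [0.2, -0.7, -0.3]
opening: 0.0138
clock: 52.25
tool_pos: [0.5285, -0.2613, 0.062]
orientation: [179.9, -0.1, 82.6]
force: [2.3, 6.7, 1.7]
opening: 0.0138
```

It touches the stop (6.7 N). One more gentle push, then release and inspect.

```bash
python3 -m pendant '[[[-0.2,-1.5,0,0,0,0],[-0.2,-1.5,0,0,0,0],[-0.2,-1.5,0,0,0,0]]]' 1
python3 -m pendant '[[[0,1,0,0,0,0],[0.2,2.5,0,0,0,0],[0.2,2.5,0,0,0,0],[0.2,2.5,0,0,0,0]]]' 0.9
python3 -m pendant '[[[0,0,0,0,0,0],[0,0,0,0,0,0],[0,0,0,0,0,0],[0,0,0,0,0,0],[0,0,0,0,0,0],[0,0,0,0,0,0],[0,0,50,0,0,0],[0,0,100,0,0,0],[0,40,150,0,0,0],[0,100,150,0,0,0]]]' -1
python3 -m pendant '[[[0,60,0,0,0,0],[0,120,0,0,0,0],[0,180,0,0,0,0],[0,180,0,0,0,0],[0,180,0,0,0,0]]]' -1
python3 - <<'E'
from h import *
d=snap('wrist','w14');d=snap('top','t14',(385,205,535,305),5.3);P=cloud(d)
C=np.array([521.4,-315.7]);a=np.radians(-97.3);X=np.array([np.cos(a),np.sin(a)]);Y=np.array([-X[1],X[0]])
m=(P[...,2]>.115)&(P[...,2]<.14)&(np.hypot(P[...,0]-.528,P[...,1]+.262)<.06);q=1000*P[m][:,:2]-C;q=np.stack([q@X,q@Y],-1)
print(len(q),np.median(P[m][:,2]),cv2.minAreaRect(q.astype(np.float32)))
print(get_obs()['tool_pos'])
E
```

```text
clock: 52.62
tool_pos: [0.5287, -0.2614, 0.062]
orientation: [179.9, -0.2, 82.6]
force: [2.6, 14.0, 2.1]
opening: 0.0138
clock: 53.12
tool_pos: [0.528, -0.2611, 0.062]
orientation: [180.0, -0.0, 82.6]
force: [1.0, 5.1, 0.6]
opening: 0.014
clock: 54.38
tool_pos: [0.53, -0.1616, 0.2162]
orientation: [179.6, -0.0, 82.5]
force: [0.4, 1.2, -1.1]
opening: 0.0877
clock: 55.0
tool_pos: [0.5276, 0.0188, 0.212]
orientation: [-180.0, 0.0, 82.7]
force: [-0.1, -0.5, -0.7]
opening: 0.0876
202 0.1275829512649692 ((-57.447235107421875, 2.5530757904052734), (60.23457336425781, 15.848355293273926), 88.91410827636719)
[0.52763159 0.01773432 0.21190698]
```

View pics/t14.png

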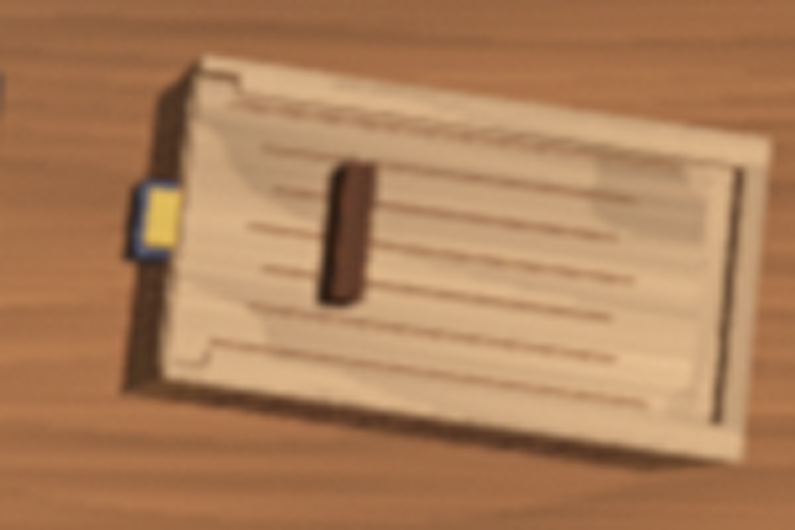

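The lid lies in the grooves with its pull at (348,232) and its tail edge flush with the crate's low end near x≈170. The brass catch shows at (160,217), and the dark strip at (730,290) is about 4 mm, matching the stop's inner face seen obliquely. I have used the 16 pictures, so I'll check the catch height and lid position numerically from closer.

```bash
python3 -m pendant '[[[30,-60,0,0,0,0],[60,-120,0,0,0,0],[80,-180,-20,0,0,0],[85,-210,-60,0,0,0],[85,-210,-80,0,0,0],[85,-210,-80,0,0,0],[85,-210,-80,0,0,0]]]' -1
cat > chk.py <<'E'
from h import *
d=snap('wrist','chk');P=1000*cloud(d)
C=np.array([521.4,-315.7]);a=np.radians(-97.3);X=np.array([np.cos(a),np.sin(a)]);Y=np.array([-X[1],X[0]])
Q=P[...,:2]-C;x=Q@X;y=Q@Y;z=P[...,2]
for y0 in (0,30,-30):
    print('y',y0)
    for x0 in np.arange(-136,-107,1.5):
        m=(abs(x-x0)<.75)&(abs(y-y0)<8)&(z>50)&(z<125)
        if m.sum()>3: print((round(x0,1),int(m.sum()),z[m].max().round(1),np.median(z[m]).round(1)),end=' ')
    print()
m=(z>115)&(z<140)&(abs(x+55)<30)&(abs(y)<40);print('pull',m.sum(),cv2.minAreaRect(np.stack([x[m],y[m]],-1).astype(np.float32)) if m.sum()>10 else '')
for x0 in np.arange(104,118,1):
    m=(abs(x-x0)<.5)&(abs(y)<30)&(z>0)&(z<125)
    if m.sum(): print((x0,int(m.sum()),np.median(z[m]).round(0)),end=' ')
print(get_obs()['tool_pos'])
E
python3 chk.py
```

```text
clock: 55.98
tool_pos: [0.6132, -0.1921, 0.1332]
orientation: [179.9, 0.0, 82.6]
force: [-0.4, -0.3, 0.9]
opening: 0.0876
y 0
(np.float64(-136.0), 74, np.float64(90.9), np.float64(88.9)) (np.float64(-134.5), 50, np.float64(92.3), np.float64(90.0)) (np.float64(-133.0), 50, np.float64(92.2), np.float64(90.7)) (np.float64(-131.5), 75, np.float64(93.0), np.float64(91.1)) (np.float64(-130.0), 50, np.float64(93.2), np.float64(91.8)) (np.float64(-128.5), 51, np.float64(94.1), np.float64(92.1)) (np.float64(-127.0), 74, np.float64(94.3), np.float64(92.7)) (np.float64(-125.5), 50, np.float64(94.9), np.float64(93.4)) (np.float64(-124.0), 63, np.float64(95.3), np.float64(93.3)) (np.float64(-122.5), 61, np.float64(91.9), np.float64(90.1)) (np.float64(-121.0), 71, np.float64(97.1), np.float64(95.4)) (np.float64(-119.5), 53, np.float64(97.2), np.float64(95.6)) (np.float64(-118.0), 56, np.float64(97.2), np.float64(95.8)) (np.float64(-116.5), 69, np.float64(97.8), np.float64(95.7)) (np.float64(-115.0), 51, np.float64(97.5), np.float64(95.7)) (np.float64(-113.5), 70, np.float64(97.3), np.float64(95.9)
[... 1714 characters left out ...]
4(95.5)) 
pull 2904 ((-54.87000274658203, 0.6079654693603516), (60.41892623901367, 15.02550220489502), 89.88265991210938)
(np.int64(104), 70, np.float64(96.0)) (np.int64(105), 48, np.float64(96.0)) (np.int64(106), 59, np.float64(96.0)) (np.int64(107), 55, np.float64(96.0)) (np.int64(108), 59, np.float64(96.0)) (np.int64(109), 61, np.float64(96.0)) (np.int64(110), 66, np.float64(96.0)) (np.int64(111), 86, np.float64(97.0)) (np.int64(112), 237, np.float64(100.0)) (np.int64(113), 310, np.float64(100.0)) (np.int64(114), 119, np.float64(101.0)) (np.int64(115), 34, np.float64(106.0)) (np.int64(116), 21, np.float64(105.0)) (np.int64(117), 15, np.float64(105.0)) [ 0.61347912 -0.19168234  0.13358223]
```

The catch is up (≈93.5 mm, nominal 94), the tail is at −121.7, the pull is at x −54.9 and y 0.6, and the lid nose is at the stop. I'll back off and hand in.

```bash
python3 -m pendant '[[[0,0,40,0,0,0],[0,0,80,0,0,0],[0,0,80,0,0,0],[0,0,80,0,0,0]]]' -1; python3 -c "
from plant import *
print(close_job())"
```

```text
clock: 56.52
tool_pos: [0.6129, -0.1908, 0.213]
orientation: [179.9, -0.0, 82.7]
force: [-0.5, 0.1, -0.5]
opening: 0.0875
the job is handed in; nothing more can be done
None
```

The crate is packed and the job handed in at about 56.5 s. The lid was slid out and laid flat, each of the three caddies put in its own compartment, and the lid slid home nose first.

**Last checks, from the wrist camera's depth:**
- **Lid:** flat, with its top at about 95.7 mm. The pull is at crate x = −54.9 mm, y = +0.6 mm, and the nose is against the stop.
- **Catch:** its top is at about 93.5 mm, so it is up, just behind the tail at x = −121.7 mm.
- **Caddies:** checked before the lid went on; all were upright with tops at about 84.5 mm.

**What failed or disagreed:**
- **First lid grasp:** it closed on nothing. The real fingertips sit about 40 mm above the stated TCP, so I corrected for that in every later grasp.
- **First caddy:** it ended about 20 mm from where I aimed, at crate x of about +88 mm. That is still in its compartment and within limits; I do not know whether a knock or the release moved it.
- **Top camera:** it put the lid pull at x = −57.4 mm, y = +2.6 mm, against −54.9 and +0.6 from the wrist. I trusted the closer view.
- **Candles and bystanders:** I did not measure them again at the end. No unexpected contact showed during the moves.

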